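# Put up the hall key rack, hang its cups and fill them

## Task

Put up the hall organiser: slide the keyholes in the back of the key rack over the two screws on the upright walnut panel, draw it down until both lock, and let go. Hang every cup that stands on the console on the rack, its bent strap draped over the rail and the bend resting fully on the rail's upper edge, and stand the torch and the lens spray in the hung cups, right side up, down to the floor of one cup each. Leave the other things on the console where they are.

Things in the scene. Friction and masses are not known exactly. Their poses are not given: they have to be found in the camera images.
- panel: Dark walnut panel fixed upright on the console: 360 wide (y), 24 thick (x), 215 mm tall, a 12 mm brass strip, 380 wide, along its foot, flush with the front. Origin: centre of the underside; z up; the front face is at x = -12 mm and faces its own -x. Two steel screws stand straight out of the front face.
- screw_left (a point): Middle of the bare shank of the screw on the panel's +y side: 3.5 mm out from the front face, 170 mm above the table, at y = +80 mm. Shank 6 mm diameter, 7 mm from face to head; flat round head 15 mm diameter, 4 mm thick, ending 11 mm from the face. Axes as the panel's.
- screw_right (a point): The same on the panel's other screw, y = -80 mm.
- rack: Loose hall key rack, about 0.6 kg, standing on the table: wooden back board 250 wide (y), 100 tall, 20 mm thick (x 16 to 36, back face at x = 36), a cheek 12 mm thick at each end (274 mm overall, x -39 to 36) and a flat steel rail between the cheeks. Origin: centre of underside; z up, front faces -x. Carry it by the rail's middle, pinched from above, fingers closing along its x.
- seat_left (a point): Where the middle of the screw's shank sits once locked: top of the slot of the +y keyhole (x = 34, y = 80, z = 78 mm of the rack; axes the rack's). The keyhole, in the 4 mm plate of the hollow back (x 32 to 36), has a 22 mm entry centred 22 mm below this point, narrowing by sloping shoulders to a 10 mm slot upwards; room for 14 mm of screw. Fits screw_left when the back faces the panel.
- seat_right (a point): The same in the other keyhole, y = -80 mm; it goes on screw_right. Both screws go in together: heads into the entries, back against the panel, then 22 mm down.
- rail_top (a point): Middle of the rail's upper edge (x = -32, y = 0, z = 96 mm of the rack); axes as the rack's. The rail is 10 mm thick (x), 30 mm tall, 250 mm long (y) between the cheeks; 43 mm clear between rail and back board (so open the fingers to 60 mm at most when they go down over it). Cheek tops are 4 mm above it.
- cup_black: Hook-on cup, black, rigid, 0.12 kg, upright on the table (None if absent). Box, open on top, 46 deep (x), 42 wide (y), 62 mm tall, 3 mm walls. From its back wall (+x) a 40 mm wide strap rises to 90 mm, bends over backwards and comes down to 58 mm. Origin: centre of underside; z up; front is -x. Grasp the side walls from above, fingers closing along y.
- cup_black_crown (a point): Middle of the underside of the strap's bend (x = 28.5, y = 0, z = 86 mm of the cup; axes the cup's); rests on the rail's upper edge when hung, the cup then in front of the rail. The strap is an inverted U: front side straight (x = 23 mm), rear leg slanting outward, so 11 mm wide inside at the bend and 21 mm at its mouth (z = 60; tip reaches x = 47). None if absent.
- cup_white: Hook-on cup, white, rigid, 0.12 kg, upright on the table (None if absent). Box, open on top, 46 deep (x), 42 wide (y), 62 mm tall, 3 mm walls. From its back wall (+x) a 40 mm wide strap rises to 90 mm, bends over backwards and comes down to 58 mm. Origin: centre of underside; z up; front is -x. Grasp the side walls from above, fingers closing along y.
- cup_white_crown (a point): Middle of the underside of the strap's bend (x = 28.5, y = 0, z = 86 mm of the cup; axes the cup's); rests on the rail's upper edge when hung, the cup then in front of the rail. The strap is an inverted U: front side straight (x = 23 mm), rear leg slanting outward, so 11 mm wide inside at the bend and 21 mm at its mouth (z = 60; tip reaches x = 47). None if absent.
- cup_brass: Hook-on cup, brass-coloured, rigid, 0.12 kg, upright on the table (None if absent). Box, open on top, 46 deep (x), 42 wide (y), 62 mm tall, 3 mm walls. From its back wall (+x) a 40 mm wide strap rises to 90 mm, bends over backwards and comes down to 58 mm. Origin: centre of underside; z up; front is -x. Grasp the side walls from above, fingers closing along y.
- cup_brass_crown (a point): Middle of the underside of the strap's bend (x = 28.5, y = 0, z = 86 mm of the cup; axes the cup's); rests on the rail's upper edge when hung, the cup then in front of the rail. The strap is an inverted U: front side straight (x = 23 mm), rear leg slanting outward, so 11 mm wide inside at the bend and 21 mm at its mouth (z = 60; tip reaches x = 47). None if absent.
- cup_blue: Hook-on cup, blue, rigid, 0.12 kg, upright on the table (None if absent). Box, open on top, 46 deep (x), 42 wide (y), 62 mm tall, 3 mm walls. From its back wall (+x) a 40 mm wide strap rises to 90 mm, bends over backwards and comes down to 58 mm. Origin: centre of underside; z up; front is -x. Grasp the side walls from above, fingers closing along y.
- cup_blue_crown (a point): Middle of the underside of the strap's bend (x = 28.5, y = 0, z = 86 mm of the cup; axes the cup's); rests on the rail's upper edge when hung, the cup then in front of the rail. The strap is an inverted U: front side straight (x = 23 mm), rear leg slanting outward, so 11 mm wide inside at the bend and 21 mm at its mouth (z = 60; tip reaches x = 47). None if absent.
- torch: Small yellow torch standing on its tail, 0.08 kg: 104 mm tall, barrel 20 mm diameter, head (z 80 to 104 mm) 25 mm diameter. Origin: centre of its underside, z up to the lens. Grasp the head from above. It belongs in a hung cup (inside 40 x 36 mm, inner floor 8 mm above the cup's underside).
- spray: Small green lens-cleaner spray bottle with white cap, standing, 0.06 kg: 100 mm tall, 24 mm diameter, cap (z 75 to 100 mm) 23 mm. Origin: centre of its underside, z up. Grasp the cap from above. It belongs in a hung cup, another one than the torch.
- pebble: Grey river pebble 48 mm across, 21 mm high; origin: middle of its underside. To be left alone.
- dish: White ceramic bowl 110 mm across, 30 mm high; origin: centre of underside. To be left alone.
- orb: Glass ball on three crossing brass wires and a round dark wooden foot (84 mm across), 163 mm high; origin: centre of underside. To be left alone.
- photo_frame: Brass photo frame on a strut, 130 mm wide, 170 mm high, leaning back; origin: under the frame. To be left alone.
- glasses_case: Black spectacle case 160 x 60 x 45 mm; origin: centre of underside, x along its length. To be left alone.
- notepad: White notepad 150 x 105 x 14 mm, lying flat; origin: centre of underside. To be left alone.

How it is judged:
By the outcome, as a careful person would: the job done as asked, in the order asked, and still so for the second after the job is handed in, with the robot touching nothing.
Of cup_black, cup_white, cup_brass, cup_blue only 2 to 3 are there at a start; the rules pass over those that are not, and their reading is None.
At some moment in a run one of cup_black, cup_white, cup_brass, cup_blue may be knocked a few centimetres aside while the robot is not near it.
It also fails if it takes over 208 s, if anything falls off the work surface, if the arm or the gripper's body presses on something with over 40 N, if the wrist force passes 120 N, or if a joint passes its speed limit or range.

## Robot

A 7-joint arm with a two-finger parallel gripper is mounted at the origin on the work surface. World frame = base frame: x ahead of the robot, y to its left, z up, the work surface at z = 0. Lengths are in m, angles in rad, forces in N, time in s.
With the tool pointing down it reaches from about 0.4 to 0.85 m from the base axis. Payload 4.5 kg.
Tool frame: the origin (TCP) lies at the very end of the fingers, on their centre line; the grasp point (between the pads) lies 19 mm behind it; z points along the fingers, y is the line along which they close (so a half turn about z gives the same grasp; the last joint's range is limited). The gripper opens to 88 mm and grips with 3 to 60 N. Pads are 18 mm wide; open, the fingers measure 123 mm over their backs; the gripper's body (75 mm by 187 mm) begins 45 mm behind the grasp point.
Start: joints at [1.205, 0.689, -0.195, 1.565, 0.157, 0.902, -0.215], TCP at [0.243, -0.576, 0.239] pointing down, gripper open.
Joint ranges: [-3.01, 3.01], [-0.46, 2.08], [-1.47, 1.51], [0.13, 2.56], [-1, 4.14], [0.04, 2.09], [-2.66, 2.66]. Speed limits (rad/s): [2.57, 2.57, 3.14, 3.14, 3.14, 3.14, 3.14].

## Interface

Orientations are given as [roll, pitch, yaw] about the fixed x, y, z axes, in that order (R = Rz(yaw) Ry(pitch) Rx(roll)).
In Python, from station import robot gives the robot as it stands.
- The arm moves only by the shell command python3 nudge.py 'ROWS' [OPENING]. ROWS is a JSON object with one list for each field, all of the same length, 1 to 12, a row being the entries at one place: dx, dy, dz (the shift in units of 20 mm), rx, ry, rz (a rotation vector in units of 0.25 rad); each row shifts and turns the commanded pose from where the row before left it, along the tool's axes as they then stand; what a row does not reach is not made up. A row lasts 1/12 s, in which the tool goes at most 0.0417 m and 0.125 rad, less where a joint would pass 70% of its speed; a pose out of reach is approached as far as the arm can. OPENING is the finger opening in m, set as the command begins (- or left out keeps the last). The fingers move at their own pace and stop on an object; the grip force is fixed at half the most. Time passes only in rows, so rows that do not move let the fingers close. It prints the time, the measured TCP pose, the force, the opening and the grip force at its end. Input that does not fit is refused with a message, and nothing moves.
- robot.state(): the state, without advancing time (a new reading comes with each control period).
- robot.camera(name): name is "side" or "top" or "wrist"; returns the picture (384x512x3 uint8, red, green, blue); there is no depth.
- robot.camera_params(name): a dict with "K" (3x3 intrinsics, pixels), "R" (3x3) and "t" (3): a world point X has camera coordinates R X + t. Camera axes: x right, y down, z forward; pixel columns grow to the right and rows downward; lengths in m; the calibration is good to about 2 mm. A picture is of the moment at which its call begins: read the wrist's pose just before it. camera_params takes no time and is no camera call; for the wrist camera it gives the pose at the moment of the call.
- robot.hand_in(): hands the job in; it is judged then, once.
The state is a dict: "time_s": time; "q": joint angles; "qd": joint speeds; "tau": joint torques, N m; "tool_pos": TCP position; "ee_rot": TCP orientation; "wrist_force": force on the tool from outside, world axes, zero at the start; "moment": the same for the moment, N m; "finger_gap": finger opening in m; "grip_force": force on a finger pad.
Only numpy, scipy, OpenCV 4.12 (cv2) and the standard library are available. Lean on these libraries where they do the work, as an engineer would, in place of code of your own. Each camera call takes 0.05 s, during which the arm holds its last target. There are 200 camera calls.

## Working session

There is one attempt and no reset: what is moved stays moved. The work goes in short steps, Python scripts to look and compute and a shell command to move; the robot and the scene stay as the last step left them, time stands still between calls to the robot, and variables do not carry over. Pictures are saved under pics/ and viewed, at most 14 in all, crops included, and the job is handed in when it is done.

```bash
ls; mkdir -p pics; python3 - <<'E'
from station import robot
import cv2,numpy as np
s=robot.state();print(s)
ims=[robot.camera(n) for n in("side","top","wrist")]
for n,i in zip(("side","top","wrist"),ims):
    p=robot.camera_params(n);print(n,np.round(p["K"],1).tolist(),np.round(p["R"],4).tolist(),np.round(p["t"],4).tolist())
    cv2.imwrite(f"pics/{n}0.png",cv2.resize(i[:,:,::-1],(800,600),interpolation=cv2.INTER_CUBIC))
E
```

```text
nudge.py
pics
station.py
{'time_s': 0.0, 'q': array([ 1.20478903,  0.68999162, -0.19453056,  1.56633281,  0.1573063 ,
        0.90247813, -0.21512444]), 'qd': array([ 0.00108928, -0.00081578, -0.00064156, -0.0003475 ,  0.00089804,
       -0.00082148,  0.00060247]), 'tau': array([ 8.17318451e-04, -5.27563834e+01, -1.26690131e+00, -1.53428346e+01,
       -5.28004928e-02,  6.67666522e-03,  1.34150887e-04]), 'tool_pos': array([ 0.24299569, -0.5751522 ,  0.23790867]), 'ee_rot': array([-3.13978016e+00,  1.22243177e-04,  3.99882688e-01]), 'wrist_force': array([-0.72874279,  0.44181398, -0.88859342]), 'moment': array([0.02685019, 0.02741007, 0.00385468]), 'grip_force': 0.0, 'finger_gap': 0.08832825848423992}
side [[352.7, 0.0, 251.7], [0.0, 352.7, 195.3], [0.0, 0.0, 1.0]] [[0.9749, -0.2226, -0.0082], [-0.1642, -0.6933, -0.7017], [0.1505, 0.6854, -0.7124]] [-0.5648, 0.1609, 0.9466]
top [[468.9, 0.0, 252.8], [0.0, 468.9, 197.4], [0.0, 0.0, 1.0]] [[-0.0198, -0.9996, 0.02], [-0.9974, 0.0183, -0.0703], [0.0699, -0.0213, -0.9973]] [-0.0632, 0.5509, 1.6468]
wrist [[270.8, 0.0, 253.9], [0.0, 270.8, 190.7], [0.0, 0.0, 1.0]] [[0.3889, -0.9213, -0.0003], [-0.8754, -0.3696, 0.3116], [-0.2872, -0.1209, -0.9502]] [-0.625, -0.0427, 0.3901]
```
View pics/side0.png

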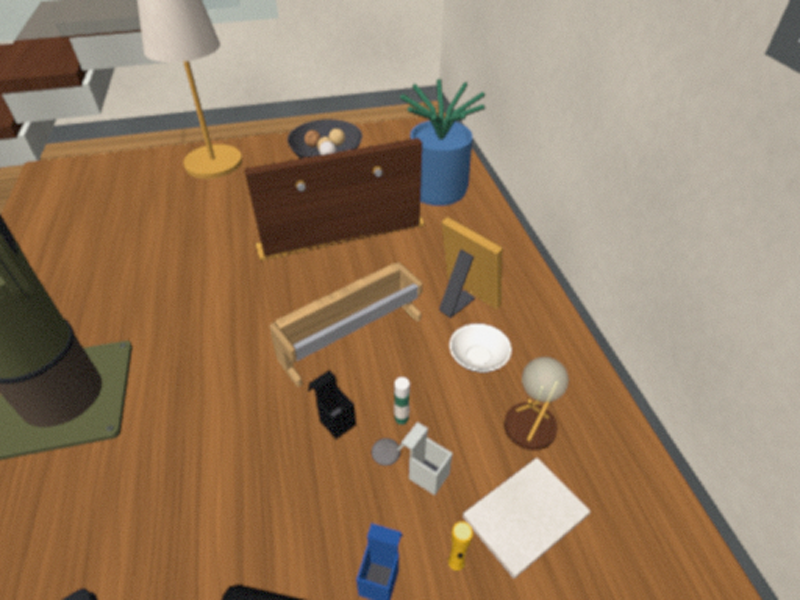

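View pics/top0.png

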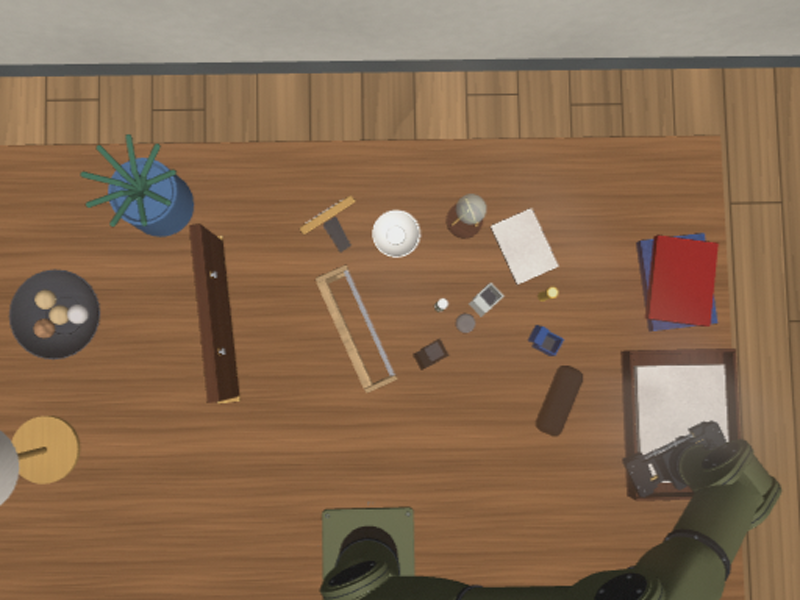

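Side: rack centre ~(350,315), cups black (333,405), white (430,465), blue (380,565), spray (402,400), torch (460,545); screws at (300,186),(378,172). Top: the same, screws at (213,275),(221,351).

```bash
cat > h.py <<'E'
import numpy as np,cv2,json
from scipy.spatial.transform import Rotation as Ro
from scipy.optimize import least_squares
from station import robot
def P(n): 
    p=robot.camera_params(n); return [np.array(p[k]) for k in("K","R","t")]
def ray(p,uv):
    K,R,t=p; return -R.T@t, R.T@np.linalg.solve(K,[uv[0],uv[1],1.])
def tri(obs):  # [(params,uv)] -> point, ray miss distances
    A=np.zeros((3,3));b=np.zeros(3);L=[]
    for p,uv in obs:
        c,d=ray(p,uv);d=d/np.linalg.norm(d);M=np.eye(3)-np.outer(d,d);A+=M;b+=M@c;L.append((c,M))
    x=np.linalg.solve(A,b);return x,[np.linalg.norm(M@(x-c)) for c,M in L]
def onz(p,uv,z):
    c,d=ray(p,uv);return c+d*(z-c[2])/d[2]
def proj(p,X):
    K,R,t=p;q=(R@np.atleast_2d(X).T).T+t;q=q@K.T;return q[:,:2]/q[:,2:]
def to(pos,yaw=None):
    s=robot.state();R=Ro.from_euler('xyz',s["ee_rot"]);y0=s["ee_rot"][2]
    r=0 if yaw is None else -((yaw-y0+np.pi)%(2*np.pi)-np.pi)
    d=np.array(pos)-s["tool_pos"]
    print("first turn rz",round(r,4),"then shift",np.round((R*Ro.from_rotvec([0,0,r])).inv().apply(d),4)," unturned",np.round(R.inv().apply(d),4))
def shot(n,name,crop=None,k=None):
    p=P(n);i=robot.camera(n);cv2.imwrite(f"pics/{name}_raw.png",i[:,:,::-1]);np.savez(f"pics/{name}.npz",K=p[0],R=p[1],t=p[2])
    view(name,crop);return p
def view(name,crop=None):
    i=cv2.imread(f"pics/{name}_raw.png");x0,y0,x1,y1=crop or(0,0,512,384);i=i[y0:y1,x0:x1]
    k=min(800/(x1-x0),600/(y1-y0));cv2.imwrite(f"pics/{name}.png",cv2.resize(i,None,fx=k,fy=k,interpolation=cv2.INTER_CUBIC))
def ld(name):
    z=np.load(f"pics/{name}.npz");return [z["K"],z["R"],z["t"]]
E
python3 - <<'E'
from h import *
s,t=P("side"),P("top");k=512/800
for n,a,b in [("scrA",(301,186),(213,275)),("scrB",(378,172),(221,351)),("spraytop",(403,381),(442,303)),("torchtop",(462,528),(552,292))]:
    # which screw corresponds is ambiguous: print both views
    x,e=tri([(s,np.array(a)*k),(t,np.array(b)*k)]);print(n,x.round(3),np.round(e,4))
x,e=tri([(s,np.array((301,186))*k),(t,np.array((221,351))*k)]);print('A-',x.round(3),e)
x,e=tri([(s,np.array((378,172))*k),(t,np.array((213,275))*k)]);print('B-',x.round(3),e)
for n,b,z in [("black",(431,353),.062),("white",(487,298),.062),("blue",(546,340),.062),("railA",(347,274),.096),("railB",(393,376),.096),("case",(560,400),.045),("dish",(397,234),.03),("orb",(466,216),.1),("frame",(328,216),.15)]:
    print(n,onz(t,np.array(b)*k,z).round(3))
w=P("wrist");S=robot.state();R=Ro.from_euler('xyz',S["ee_rot"]).as_matrix()
print("cam in tool",(R.T@(-w[1].T@w[2]-S["tool_pos"])).round(4),(w[1]@R).round(3).tolist())
E
```

```text
scrA [0.536 0.294 0.182] [0.0774 0.0774]
scrB [0.533 0.264 0.209] [0.0767 0.0767]
spraytop [ 0.555 -0.174  0.107] [0.0011 0.0011]
torchtop [ 0.572 -0.411  0.116] [0.0001 0.0001]
A- [0.459 0.287 0.173] [np.float64(0.0006158365602617961), np.float64(0.0006158365602615969)]
B- [0.617 0.303 0.172] [np.float64(0.001521551907832681), np.float64(0.001521551907832625)]
black [ 0.447 -0.151  0.062]
white [ 0.566 -0.278  0.062]
blue [ 0.47  -0.407  0.062]
railA [0.621 0.031 0.096]
railB [ 0.398 -0.065  0.096]
case [ 0.336 -0.437  0.045]
dish [ 0.719 -0.082  0.03 ]
orb [ 0.744 -0.232  0.1  ]
frame [0.739 0.067 0.15 ]
cam in tool [ 0.0807  0.0004 -0.1456] [[-0.0, 1.0, -0.001], [-0.95, -0.001, -0.312], [-0.312, 0.001, 0.95]]
```

Triangulated screws: (0.459,0.287,0.173) and (0.617,0.303,0.172), matching the 170 mm height and 160 mm spacing. Spray top came out at 0.107 m and torch top at 0.116 m, roughly right. Next, better views from the wrist.

Units first: shifts go in units of 20 mm and turns go in units of 0.25 rad. So 0.033 m is 1.65, -0.0192 m is -0.96.

```bash
python3 nudge.py '{"dx": [1.65,1.65,1.65,1.65,1.65,1.65,1.65,1.65,1.65,0,0],"dy": [-0.96,-0.96,-0.96,-0.96,-0.96,-0.96,-0.96,-0.96,-0.96,0,0],"dz": [0,0,0,0,0,0,0,0,0,0,0],"rx": [0,0,0,0,0,0,0,0,0,0,0],"ry": [0,0,0,0,0,0,0,0,0,0,0],"rz": [0,0,0,0,0,0,0,0,0,0,0]}' 0.036
python3 -c "
from h import *
shot('wrist','w1')"
python3 nudge.py '{"dx": [0.7,0.7,0.7,0.7,0.7,0.7,0.7,0,0],"dy": [-1.85,-1.85,-1.85,-1.85,-1.85,-1.85,-1.85,0,0],"dz": [0,0,0,0,0,0,0,0,0],"rx": [0,0,0,0,0,0,0,0,0],"ry": [0,0,0,0,0,0,0,0,0],"rz": [0,0,0,0,0,0,0,0,0]}'
python3 -c "
from h import *
shot('wrist','w2')"
```

```text
time_s: 1.07
tool_pos: [0.4514, -0.2981, 0.2387]
ee_rot: [-3.141, -0.001, 0.406]
wrist_force: [-0.8, -0.6, 0.7]
finger_gap: 0.0361
grip_force: 0.0
time_s: 1.87
tool_pos: [0.4389, -0.0235, 0.2388]
ee_rot: [3.141, 0.0, 0.403]
wrist_force: [-0.5, -0.8, -0.4]
finger_gap: 0.0362
grip_force: 0.0
```

View pics/w1.png

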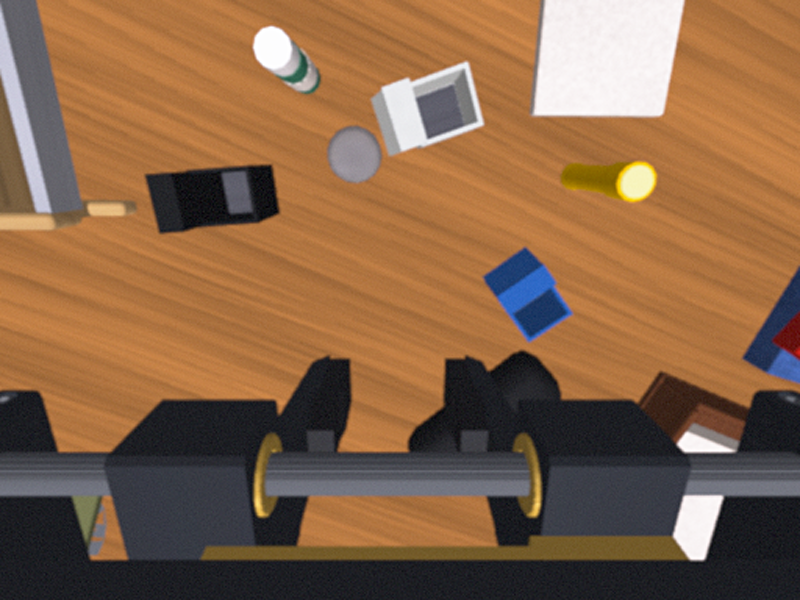

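View pics/w2.png

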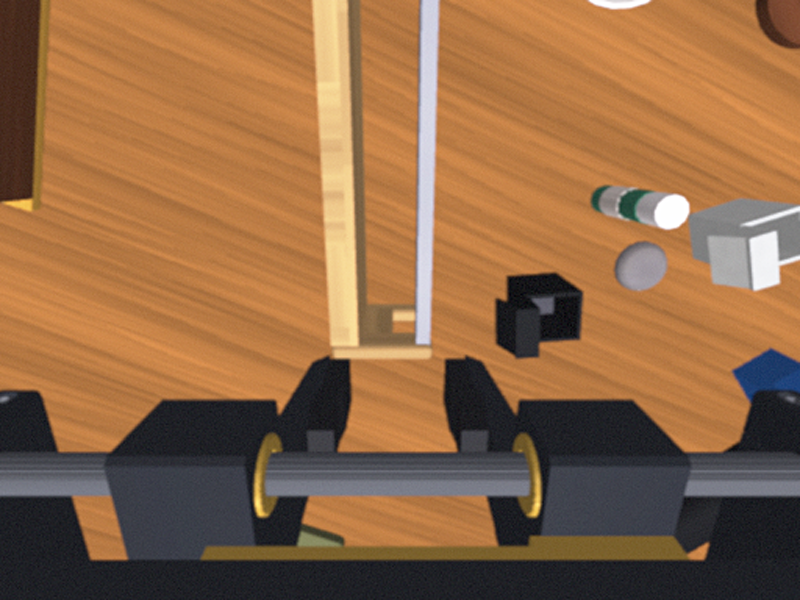

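w1 shows black (212,195), white (430,108), blue (528,293), spray cap (270,45), torch lens (636,182). w2 shows the rail near end at ~(423,345), running to (428,0). Now two views of the screws.

In the tool's units: -0.03 m is -1.5, 0.018 m is 0.9.

```bash
python3 nudge.py '{"dx": [0.9,0.9,0.9,0.9,0,0],"dy": [-1.5,-1.5,-1.5,-1.5,0,0],"dz": [0,0,0,0,0,0],"rx": [0,0,0,0,0,0],"ry": [0,0,0,0,0,0],"rz": [0,0,0,0,0,0]}'
python3 -c "
from h import *
shot('wrist','w3',(0,0,256,192))"
python3 nudge.py '{"dx": [1,1,1,1,0,0],"dy": [1,1,1,1,0,0],"dz": [-0.5,-0.5,-0.5,-0.5,0,0],"rx": [0,0,0,0,0,0],"ry": [0,0,0,0,0,0],"rz": [0,0,0,0,0,0]}'
python3 -c "
from h import *
shot('wrist','w4',(0,0,384,288))
"
python3 - <<'E'
from h import *
a,b=[cv2.imread(f'pics/{n}.png') for n in('w3','w4')]
cv2.imwrite('pics/w34.png',np.hstack([cv2.resize(a,(400,300)),cv2.resize(b,(400,300))]))
E
```

```text
time_s: 2.42
tool_pos: [0.4596, 0.1135, 0.2385]
ee_rot: [3.141, -0.0, 0.399]
wrist_force: [-0.5, -0.1, -0.1]
finger_gap: 0.0359
grip_force: 0.0
time_s: 2.97
tool_pos: [0.5644, 0.0669, 0.2786]
ee_rot: [3.14, 0.0, 0.392]
wrist_force: [-0.2, 0.5, -0.4]
finger_gap: 0.0362
grip_force: 0.0
```

View pics/w34.png

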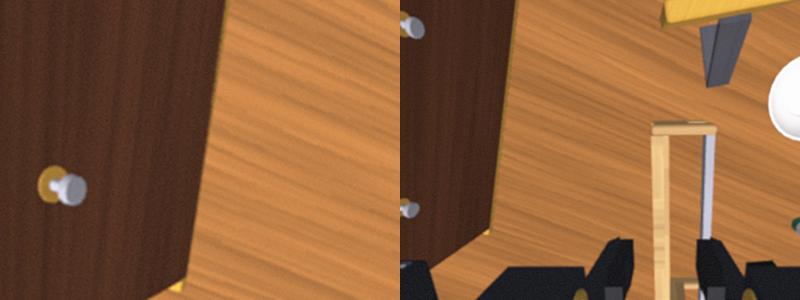

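```bash
cat >> h.py <<'E'
def mont(tiles,out,w=60,h=50,k=4,cols=3):  # tiles: (name,x0,y0)
    T=[cv2.copyMakeBorder(cv2.resize(cv2.imread(f"pics/{n}_raw.png")[y:y+h,x:x+w],(w*k,h*k),interpolation=cv2.INTER_CUBIC),0,4,0,4,cv2.BORDER_CONSTANT,value=(255,0,255)) for n,x,y in tiles]
    cv2.imwrite(f"pics/{out}.png",np.vstack([np.hstack(T[i:i+cols]) for i in range(0,len(T),cols)]))
E
python3 - <<'E'
from h import *
mont([("w3",20,95),("w4",0,0),("w4",0,178),("w4",262,105),("w2",245,195),("w1",0,110)],"m1")
E
```

```text
(no output)
```

View pics/m1.png

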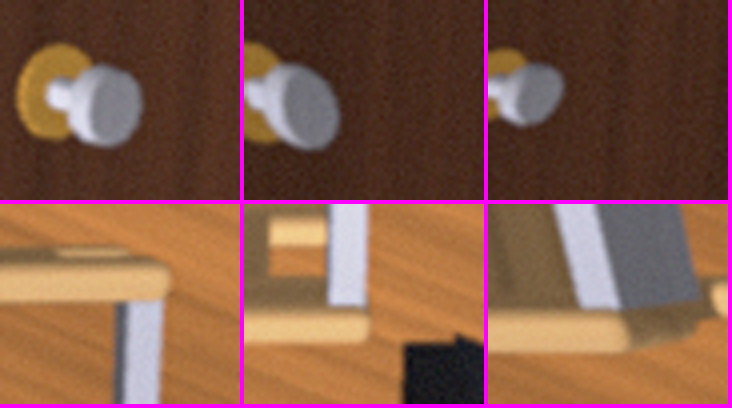

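```bash
python3 - <<'E'
from h import *
w1,w2,w3,w4=[ld(f"w{i}") for i in range(1,5)]
s,t=P("side"),P("top")
A,e=tri([(w3,(48.6,121.4)),(w4,(13.8,201.4))]);print("A",A.round(4),np.round(e,4))
for z in(.168,.17,.172):print(z,"A",onz(w3,(48.6,121.4),z).round(4),onz(w4,(13.8,201.4),z).round(4),"B",onz(w4,(16.4,26.4),z).round(4))
k=.64
B,e=tri([(w4,(16.4,26.4)),(s,(378*k,172*k))]);print("B+side",B.round(4),np.round(e,4))
N,e=tri([(w1,(27.8,135.8)),(w2,(270.7,220.1))]);print("near",N.round(4),np.round(e,4))
for z in(.096,):
  n=onz(w2,(270.7,220.1),z);f=onz(w4,(297.6,129.1),z);print(n,f,np.linalg.norm(f-n),"mid",(n+f)/2,"rackyaw",np.degrees(np.arctan2(*(n-f)[1::-1]))-90, "railyaw",np.arctan2(*(f-n)[1::-1]))
print(onz(w2,(428*k,0),.096),robot.state()["tool_pos"])
E
```

```text
A [0.4594 0.2843 0.1685] [0.0005 0.0005]
0.168 A [0.4593 0.2852 0.168 ] [0.4592 0.284  0.168 ] B [0.6192 0.3016 0.168 ]
0.17 A [0.46   0.2839 0.17  ] [0.4606 0.2826 0.17  ] B [0.6194 0.3    0.17  ]
0.172 A [0.4607 0.2826 0.172 ] [0.462  0.2811 0.172 ] B [0.6195 0.2984 0.172 ]
B+side [0.6184 0.2972 0.175 ] [0.0016 0.0016]
near [ 0.401  -0.0616  0.0959] [0.0001 0.0001]
[ 0.40094747 -0.06157678  0.096     ] [0.63083308 0.03710415 0.096     ] 0.25017057737025145 mid [ 0.51589028 -0.01223631  0.096     ] rackyaw -246.76803713803864 railyaw 0.40547424364227086
[0.6017478  0.02524721 0.096     ] [0.56285599 0.06845609 0.27816453]
```

Rail: 250.2 mm long, z 0.0959, both as specified. Middle is at (0.5159,-0.0122), yaw 0.405. Screw head spacing is 159.7 mm, with direction 0.107 rad.

```bash
python3 - <<'E'
from h import *
to((.5159,-.0122,.115),.4055)
w4=ld("w4")
for z in(.006,.012):
  a=onz(w4,(112.3,0),z);b=onz(w4,(86.4,225.6),z);print(np.arctan2(*(a-b)[1::-1]),a,b)
E
```

```text
first turn rz -0.0108 then shift [-0.0746  0.0555  0.1634]  unturned [-0.074   0.0563  0.1634]
0.10284415843446583 [0.68626847 0.31789888 0.006     ] [0.34712972 0.28289695 0.006     ]
0.10284415843446582 [0.68559206 0.31473957 0.012     ] [0.35131841 0.28023976 0.012     ]
```

In the tool's units: 0.038 m is 1.9, 0.036 m is 1.8, -0.0108 rad is -0.0432.

```bash
python3 nudge.py '{"dx": [-0.75,-0.75,-0.75,-0.75,-0.73,0,0],"dy": [0.555,0.555,0.555,0.555,0.555,0,0],"dz": [1,1.65,1.8,1.8,1.9,0,0],"rx": [0,0,0,0,0,0,0],"ry": [0,0,0,0,0,0,0],"rz": [-0.0432,0,0,0,0,0,0]}'
python3 -c "
from h import *
to((.5159,-.0122,.069),.4055)
shot('wrist','w5')"
```

```text
time_s: 3.6
tool_pos: [0.5144, -0.0096, 0.1152]
ee_rot: [-3.14, 0.006, 0.409]
wrist_force: [0.4, 0.5, 0.3]
finger_gap: 0.0357
grip_force: 0.0
first turn rz 0.0032 then shift [0.0006 0.0031 0.0462]  unturned [0.0006 0.0031 0.0462]
```

View pics/w5.png

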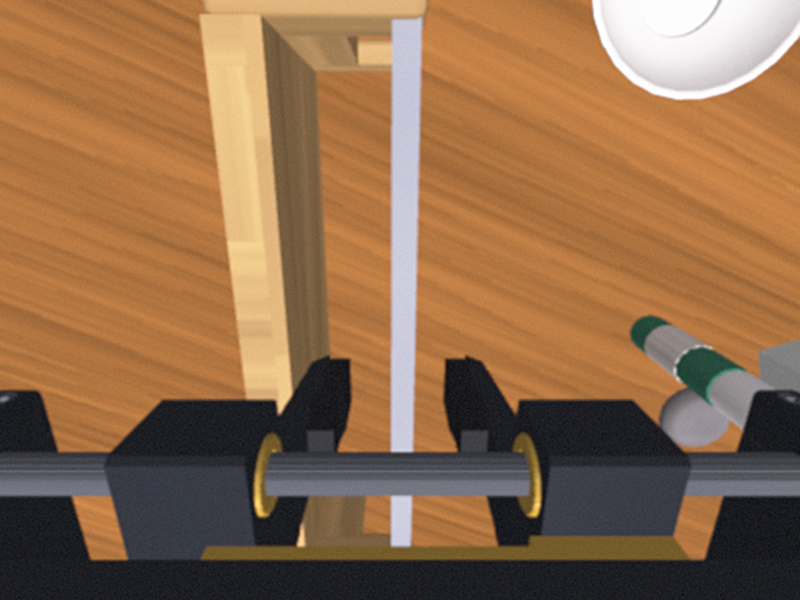

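Rail lies between the fingers, crossing x≈402 of 398. Descend, close, lift.

In the tool's units: 0.018 m is 0.9, 0.01 m is 0.5.

```bash
python3 nudge.py '{"dx": [0,0,0,0,0],"dy": [0.04,0,0,0,0],"dz": [0.9,0.9,0.5,0,0],"rx": [0,0,0,0,0],"ry": [0,0,0,0,0],"rz": [0,0,0,0,0]}'
python3 nudge.py '{"dx": [0,0,0,0,0,0],"dy": [0,0,0,0,0,0],"dz": [0,0,0,0,0,0],"rx": [0,0,0,0,0,0],"ry": [0,0,0,0,0,0],"rz": [0,0,0,0,0,0]}' 0
python3 nudge.py '{"dx": [0,0,0,0,0,0,0,0],"dy": [0,0,0,0,0,0,0,0],"dz": [-0.25,-0.75,-1,-1,-1,0,0,0],"rx": [0,0,0,0,0,0,0,0],"ry": [0,0,0,0,0,0,0,0],"rz": [0,0,0,0,0,0,0,0]}'
python3 -c "
from h import *
shot('wrist','w6');shot('side','s6',(120,60,376,252));print(robot.state()['moment'])"
```

```text
time_s: 4.07
tool_pos: [0.5185, -0.0084, 0.0713]
ee_rot: [3.141, -0.002, 0.412]
wrist_force: [-0.9, -0.1, 0.6]
finger_gap: 0.0358
grip_force: 0.0
time_s: 4.57
tool_pos: [0.5185, -0.0104, 0.0706]
ee_rot: [3.14, -0.001, 0.409]
wrist_force: [1.9, -3.1, 2.5]
finger_gap: 0.0099
grip_force: 30.0
time_s: 5.23
tool_pos: [0.5163, -0.0091, 0.1491]
ee_rot: [-3.14, 0.003, 0.411]
wrist_force: [-0.9, 0.2, -6.4]
finger_gap: 0.0096
grip_force: 30.0
[-0.15799605 -0.13795451  0.02336498]
```

View pics/s6.png

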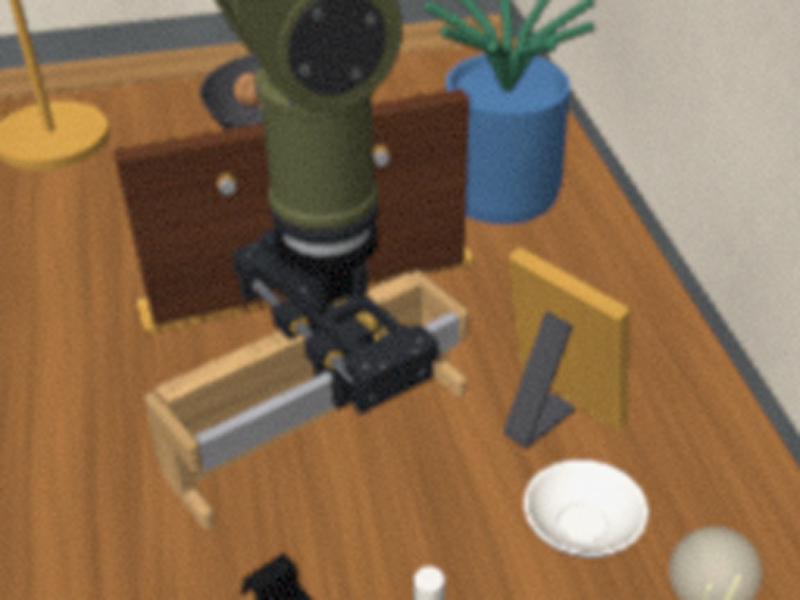

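Rack is lifted level, weight 6.4 N. Checking how it sits in the fingers.

```bash
python3 - <<'E'
from h import *
L=[]
for i in range(8):
    w=P("wrist");S=robot.state();R=Ro.from_euler('xyz',S["ee_rot"]).as_matrix();L.append(R.T@(-w[1].T@w[2]-S["tool_pos"]));
    print(S["tool_pos"].round(4),S["ee_rot"].round(4)) if i<3 else 0
print(np.mean(L,0).round(4),np.std(L,0).round(4))
view("w6",(110,0,300,142))
E
```

```text
[ 0.5162 -0.0092  0.1487] [-3.1404  0.0032  0.411 ]
[ 0.5162 -0.0092  0.1487] [-3.1404  0.0032  0.411 ]
[ 0.5162 -0.0092  0.1487] [-3.1404  0.0032  0.411 ]
[ 0.0807  0.0004 -0.1457] [0. 0. 0.]
```

View pics/w6.png

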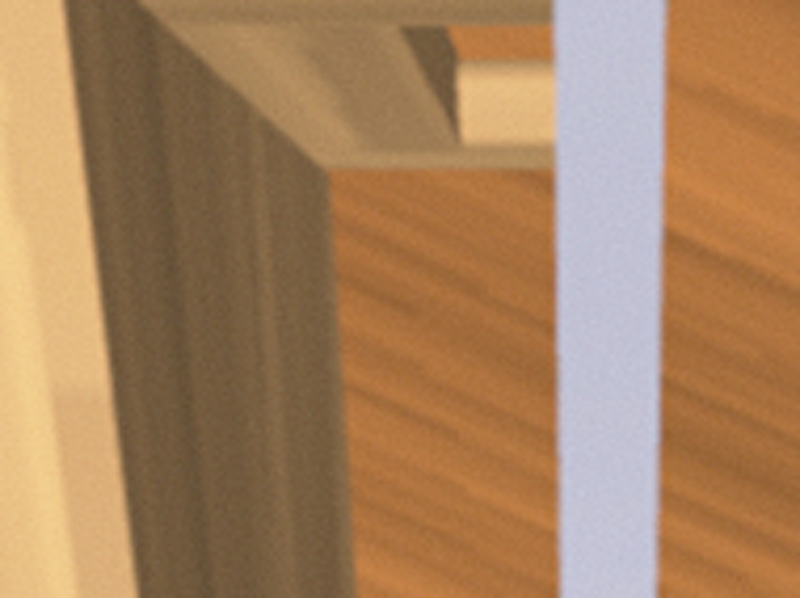

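```bash
python3 - <<'E'
from h import *
w=ld("w6");K=w[0];Rc=np.array([[0,1,-.001],[-.95,-.001,-.312],[-.312,.001,.95]]);c=np.array([.0807,.0004,-.1457])
def pt(u,v,z):
    p=np.array([110+(u+.5)/4.21-.5,(v+.5)/4.21-.5,1]);d=Rc.T@np.linalg.solve(K,p);return (c+d*(z-c[2])/d[2])*1000
print("bottom corner",pt(330,166,.071),"bottom line",pt(352,595,.071))
print("board top front edge",pt(66,0,-.029),pt(136,595,-.029))
print("rail top",pt(553,0,-.025),pt(666,0,-.025),pt(558,595,-.025),pt(658,595,-.025))
E
```

```text
bottom corner [123.08789986 -46.21502759  71.        ] bottom line [ 51.13195876 -47.57847026  71.        ]
board top front edge [116.42813196 -46.79752456 -29.        ] [ 64.779642   -47.37685576 -29.        ]
rail top [117.66623742  -4.36752696 -25.        ] [117.66936915   5.85759253 -25.        ] [ 64.22790578  -4.67527315 -25.        ] [ 64.22647117   5.83641787 -25.        ]
```

Rack is untilted in the grip; its middle sits 2 mm back along tool x, yaw offset −0.005. Carry to 40 mm in front of the panel.

```bash
python3 nudge.py '{"dx": [0,0,0,0.95,0.88,0.805,0.725,0.65,0.57,0,0,0],"dy": [0,0,0,-1.435,-1.48,-1.52,-1.56,-1.595,-1.625,0,0,0],"dz": [-1.65,-1.7,-1.7,0,0,0,0,0,0,0,0,0],"rx": [0,0,0,0,0,0,0,0,0,0,0,0],"ry": [0,0,0,0,0,0,0,0,0,0,0,0],"rz": [0,0,0,0.2,0.2,0.2,0.2,0.2,0.2,0,0,0]}'
python3 -c "
from h import *
to((.5521,.1945,.188),.110)"
```

```text
time_s: 6.33
tool_pos: [0.5525, 0.1933, 0.2495]
ee_rot: [3.139, 0.004, 0.112]
wrist_force: [-0.7, -0.3, -5.0]
finger_gap: 0.0099
grip_force: 30.0
first turn rz 0.0015 then shift [-0.     -0.0013  0.0615]  unturned [-0.     -0.0013  0.0615]
```

In the tool's units: 0.021 m is 1.05, -0.0013 m is -0.065.

```bash
python3 nudge.py '{"dx": [0,0,0,0,0],"dy": [-0.065,0,0,0,0],"dz": [1.05,1.05,1.05,0,0],"rx": [0,0,0,0,0],"ry": [0,0,0,0,0],"rz": [0,0,0,0,0]}'
python3 nudge.py '{"dx": [0,0,0,0,0],"dy": [-0.5,-0.5,-0.2,0,0],"dz": [0,0,0,0,0],"rx": [0,0,0,0,0],"ry": [0,0,0,0,0],"rz": [0,0,0,0,0]}'
python3 -c "
from h import *
to((.5479,.2343,.185),.110);shot('wrist','w7',(90,0,320,172))"
```

```text
time_s: 6.75
tool_pos: [0.5525, 0.1932, 0.1871]
ee_rot: [3.14, 0.004, 0.109]
wrist_force: [-0.6, -0.9, -4.4]
finger_gap: 0.0097
grip_force: 30.0
time_s: 7.17
tool_pos: [0.5508, 0.2202, 0.1888]
ee_rot: [-3.141, -0.001, 0.112]
wrist_force: [-0.3, -1.0, -5.6]
finger_gap: 0.0097
grip_force: 30.0
first turn rz 0.0023 then shift [-0.0014 -0.0143  0.0038]  unturned [-0.0014 -0.0143  0.0038]
```

View pics/w7.png

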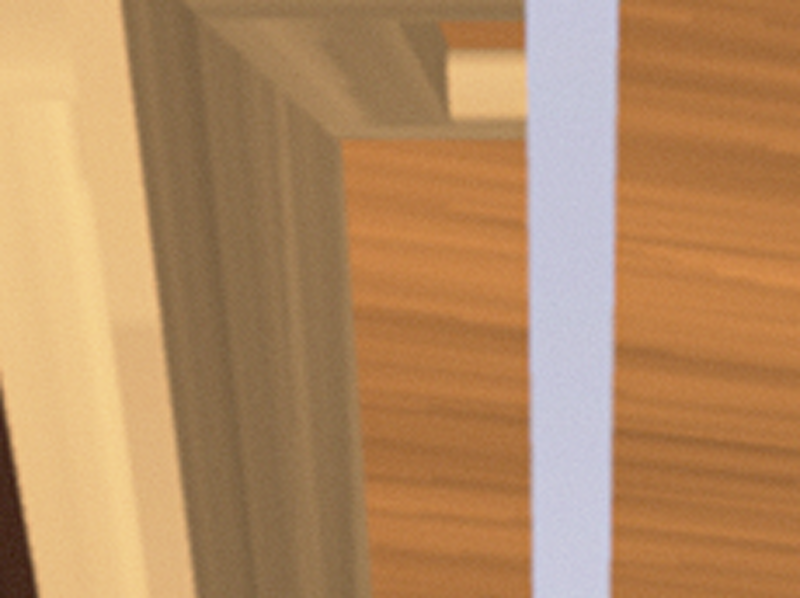

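The picture shows only the rack, still level in the grip; the screws are hidden behind the board. Advance by force feedback.

In the tool's units: -0.002 m is -0.1, -0.003 m is -0.15.

```bash
python3 nudge.py '{"dx": [-0.025,0,0,0,0],"dy": [-0.1,-0.15,-0.15,0,0],"dz": [0.125,0,0,0,0],"rx": [0,0,0,0,0],"ry": [0,0,0,0,0],"rz": [0,0,0,0,0]}'
python3 nudge.py '{"dx": [0,0,0,0],"dy": [-0.15,-0.15,0,0],"dz": [0,0,0,0],"rx": [0,0,0,0],"ry": [0,0,0,0],"rz": [0,0,0,0]}'
python3 -c "
from h import *
to((.5479,.2343,.185),.110);print(robot.state()['moment'])"
```

```text
time_s: 7.63
tool_pos: [0.5494, 0.2275, 0.1856]
ee_rot: [-3.141, 0.0, 0.111]
wrist_force: [-0.2, -0.3, -5.2]
finger_gap: 0.0098
grip_force: 30.0
time_s: 7.97
tool_pos: [0.5487, 0.2335, 0.1857]
ee_rot: [-3.141, -0.0, 0.111]
wrist_force: [0.4, -0.5, -5.0]
finger_gap: 0.0098
grip_force: 30.0
first turn rz 0.0013 then shift [-0.0007 -0.0009  0.0007]  unturned [-0.0007 -0.0009  0.0007]
[-0.17953713 -0.02151118  0.04247749]
```

No contact, so the heads are in the entries. Advance until the back touches, then draw down.

```bash
python3 nudge.py '{"dx": [-0.025,0,0],"dy": [-0.075,0,0],"dz": [0,0,0],"rx": [0,0,0],"ry": [0,0,0],"rz": [0,0,0]}'
python3 nudge.py '{"dx": [0,0,0,0,0,0],"dy": [0,0,0,0,0,0],"dz": [0.15,0.15,0.15,0.15,0,0],"rx": [0,0,0,0,0,0],"ry": [0,0,0,0,0,0],"rz": [0,0,0,0,0,0]}'
python3 -c "
from h import *
to((.5479,.2343,.163),.110);print(robot.state()['moment'])"
```

```text
time_s: 8.22
tool_pos: [0.548, 0.2345, 0.1857]
ee_rot: [3.142, 0.0, 0.111]
wrist_force: [-0.3, -0.8, -5.9]
finger_gap: 0.0099
grip_force: 30.0
time_s: 8.72
tool_pos: [0.5479, 0.2344, 0.1733]
ee_rot: [3.141, 0.001, 0.111]
wrist_force: [-0.9, -0.3, -5.5]
finger_gap: 0.0095
grip_force: 30.0
first turn rz 0.0006 then shift [-0.      0.0001  0.0103]  unturned [-0.      0.0001  0.0103]
[-0.14316136 -0.01052126  0.01384209]
```

```bash
python3 nudge.py '{"dx": [0,0,0,0,0],"dy": [0,0,0,0,0],"dz": [0.15,0.15,0.1,0,0],"rx": [0,0,0,0,0],"ry": [0,0,0,0,0],"rz": [0,0,0,0,0]}'
python3 nudge.py '{"dx": [0,0,0,0],"dy": [0,0,0,0],"dz": [0.1,0.1,0,0],"rx": [0,0,0,0],"ry": [0,0,0,0],"rz": [0,0,0,0]}'
python3 -c "
from h import *
print(robot.state()['moment'])"
```

```text
time_s: 9.13
tool_pos: [0.548, 0.2344, 0.1655]
ee_rot: [3.141, 0.0, 0.111]
wrist_force: [-0.4, -0.0, -5.0]
finger_gap: 0.0096
grip_force: 30.0
time_s: 9.47
tool_pos: [0.5485, 0.2347, 0.1623]
ee_rot: [-3.141, -0.001, 0.11]
wrist_force: [-0.4, -0.3, 0.3]
finger_gap: 0.0097
grip_force: 30.0
[ 0.02504108  0.17473329 -0.01603174]
```

```bash
python3 nudge.py '{"dx": [0,0,0,0],"dy": [0,0,0,0],"dz": [0.075,0,0,0],"rx": [0,0,0,0],"ry": [0,0,0,0],"rz": [0,0,0,0]}'
python3 -c "
from h import *
print(robot.state()['moment'])"
```

```text
time_s: 9.8
tool_pos: [0.5485, 0.2346, 0.1612]
ee_rot: [-3.141, -0.001, 0.11]
wrist_force: [-1.8, -1.2, 5.5]
finger_gap: 0.0096
grip_force: 30.3
[0.12330047 0.50915718 0.01565224]
```

Weight is taken by the screws and a 5.5 N press is resisted. Release, rise, turn, and move to view the cups.

Units first: shifts go in units of 20 mm and turns go in units of 0.25 rad. So -0.03 m is -1.5, -0.01 m is -0.5.

```bash
python3 nudge.py '{"dx": [0,0,0,0,0,0,0,0,0],"dy": [0,0,0,0,0,0,0,0,0],"dz": [0,0,0,0,-0.5,-1.5,-1.5,-1.5,0],"rx": [0,0,0,0,0,0,0,0,0],"ry": [0,0,0,0,0,0,0,0,0],"rz": [0,0,0,0,0,0,0,0,0]}' 0.036
python3 nudge.py '{"dx": [0,0,0,0,0,0,0,0,0,0,0,0],"dy": [0,0,0,0,0,0,0,0,0,0,0,0],"dz": [0,0,0,0,0,0,0,0,0,0,0,0],"rx": [0,0,0,0,0,0,0,0,0,0,0,0],"ry": [0,0,0,0,0,0,0,0,0,0,0,0],"rz": [-0.48,-0.48,-0.48,-0.48,-0.48,-0.48,-0.48,-0.48,-0.48,-0.48,-0.48,-0.48]}'
python3 nudge.py '{"dx": [-1.925,-1.925,-1.925,-1.925,-1.925,-1.925,-1.925,-1.925,-1.925,-1.925,-1.925,-1.925],"dy": [-0.36,-0.135,-0.135,-0.135,-0.135,-0.135,-0.135,-0.135,-0.135,-0.135,-0.135,-0.135],"dz": [-0.4,-0.4,-0.4,-0.4,-0.4,-0.4,-0.4,-0.4,-0.4,-0.4,0,0],"rx": [0,0,0,0,0,0,0,0,0,0,0,0],"ry": [0,0,0,0,0,0,0,0,0,0,0,0],"rz": [-0.48,0,0,0,0,0,0,0,0,0,0,0]}' 0.056
python3 nudge.py '{"dx": [-1.925,-1.925,-1.925,0,0,0],"dy": [0,0,0,0,0,0],"dz": [0,0,0,0,0,0],"rx": [0,0,0,0,0,0],"ry": [0,0,0,0,0,0],"rz": [0,0,0,0,0,0]}'
python3 -c "
from h import *
print(robot.state()['q'].round(2))
shot('side','s8',(130,60,330,360));shot('wrist','w8')
a=cv2.imread('pics/w8.png');b=cv2.imread('pics/s8.png');
b=cv2.resize(cv2.imread('pics/s8_raw.png')[80:185,150:280],(372,300),interpolation=cv2.INTER_CUBIC)
c=np.zeros((600,800,3),np.uint8);v=cv2.resize(a,(800,600))
cv2.imwrite('pics/c8.png',np.vstack([np.hstack([b,np.zeros((300,428,3),np.uint8)]),np.zeros((0,800,3),np.uint8)]) if 0 else v)"
```

```text
time_s: 10.55
tool_pos: [0.5516, 0.236, 0.2668]
ee_rot: [-3.138, -0.011, 0.11]
wrist_force: [0.4, 0.4, -0.7]
finger_gap: 0.0359
grip_force: 0.0
time_s: 11.55
tool_pos: [0.5482, 0.2343, 0.2605]
ee_rot: [3.141, 0.0, 1.556]
wrist_force: [-0.4, -0.3, 0.1]
finger_gap: 0.0359
grip_force: 0.0
time_s: 12.55
tool_pos: [0.5527, -0.2304, 0.3413]
ee_rot: [3.14, 0.001, 1.67]
wrist_force: [0.7, 0.0, -0.5]
finger_gap: 0.056
grip_force: 0.0
time_s: 13.05
tool_pos: [0.5643, -0.3423, 0.3402]
ee_rot: [3.142, -0.001, 1.671]
wrist_force: [0.4, 1.4, 0.2]
finger_gap: 0.0561
grip_force: 0.0
[ 0.72  0.68 -0.49  1.3   0.32  1.24  0.32]
```

View pics/w8.png

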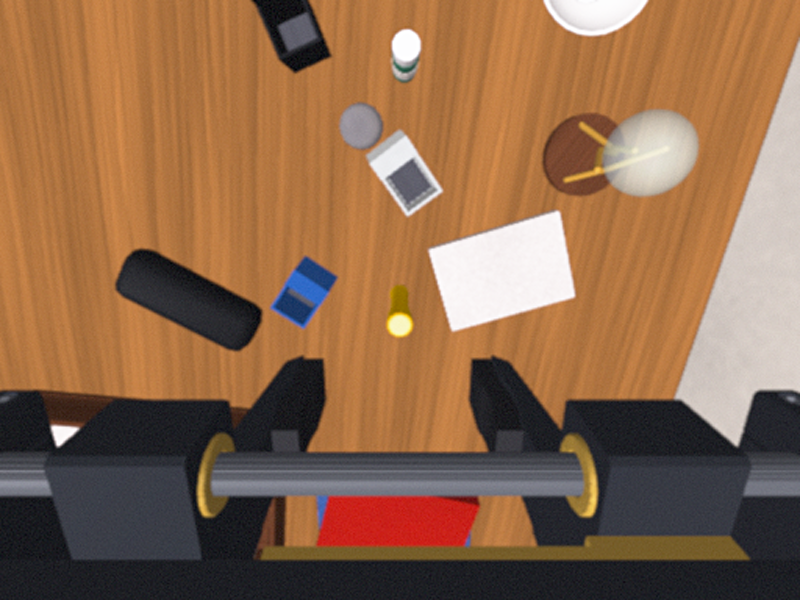

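Everything still in its place in w8: blue (305,292), white (405,172), black (295,30), spray cap (406,46), torch lens (400,325). Enlarging the cups, with a side check of the rack.

```bash
python3 - <<'E'
from h import *
def T(n,x,y,w,h,W,H): return cv2.resize(cv2.imread(f"pics/{n}_raw.png")[y:y+h,x:x+w],(W,H),interpolation=cv2.INTER_CUBIC)
L=[("w8",228,83,60,54),("w1",235,36,80,72),("w8",165,160,60,54),("w1",300,155,80,72),("w8",155,0,60,54),("w1",90,98,100,90)]
g=[T(*l,200,180) for l in L]
left=np.vstack([np.hstack(g[i:i+2]) for i in(0,2,4)])
right=np.vstack([T("s8",150,80,133,100,400,300),T("w1",0,0,1,1,400,240)])
cv2.imwrite("pics/m2.png",np.hstack([left,right]))
E
```

```text
(no output)
```

View pics/m2.png

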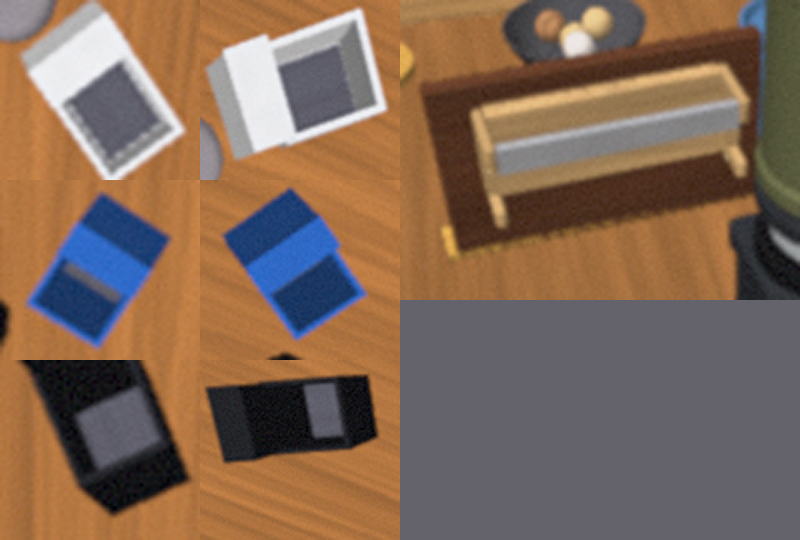

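Side crop: rack hangs flat on the panel, both ends level. Cup corners read from the tiles; fitting poses.

```bash
cat > fit.py <<'E'
from h import *
def fit(obs,g,zt=None):
    def f(v):
        R=Ro.from_euler('z',v[2]).as_matrix();return np.concatenate([(proj(p,R@np.array(X)/1000+[v[0],v[1],0])[0]-uv) for p,X,uv in obs])
    r=least_squares(f,g,x_scale=[.01,.01,.1],loss="soft_l1");return r.x,f(r.x).round(1)
E
python3 - <<'E'
from fit import *
w1,w8=ld("w1"),ld("w8")
F=lambda s:(-23,21*s,62);G=lambda s:(-23,21*s,0);S=lambda s:(20,20*s,90)
C={"white":([(w8,F(-1),(282.5,121.4)),(w8,F(1),(261.8,137.2)),(w1,F(-1),(298.8,39.8)),(w1,F(1),(309.1,78.9)),(w1,S(-1),(261.9,49.7)),(w1,S(1),(273.5,93.7))],(.566,-.278,2.3)),
"blue":([(w8,F(1),(173.7,195.7)),(w8,F(-1),(194.7,209.2)),(w1,F(1),(338.5,217.9)),(w1,F(-1),(365.7,199.9)),(w1,S(1),(328.5,199.5)),(w1,S(-1),(354.9,182.7)),(w8,S(1),(183.3,183.1)),(w8,S(-1),(203.1,196.3))],(.47,-.407,1.)),
"black":([(w8,G(1),(188.3,45.6)),(w8,G(-1),(211.1,35.1)),(w8,F(1),(178.7,37.2)),(w8,F(-1),(202.7,24.3)),(w1,G(-1),(173.3,105.8)),(w1,G(1),(178.3,135.8)),(w1,F(-1),(160.3,107.8)),(w1,F(1),(165.8,140.3))],(.447,-.151,1.97))}
for n,(o,g) in C.items():
    x,e=fit(o,g);print(n,x.round(4),e.reshape(-1,2).tolist())
    if n!="black":
        i=[k for k,a in enumerate(o) if a[1]==F(1)];q,m=tri([(o[k][0],o[k][2]) for k in i]);print("  corner height",q.round(4))
k=.64
for n,a,b in[("spray",(406,46),(270,45)),("torch",(400,325),(636,182))]: print(n,tri([(w8,np.array(a)*k),(w1,np.array(b)*k)]))
E
```

```text
white [ 0.5716 -0.2824  2.3131] [[0.1, 0.2], [-1.4, 1.0], [-0.2, -0.7], [0.2, 0.6], [-0.8, 0.5], [0.2, -2.4]]
  corner height [ 0.5741 -0.314   0.0501]
blue [ 0.4673 -0.4139  1.043 ] [[-0.9, 0.7], [-0.4, 1.0], [-0.5, 0.2], [0.9, 0.0], [-1.8, 0.5], [2.0, -2.5], [-0.6, -1.8], [1.7, -0.4]]
  corner height [ 0.4426 -0.4161  0.0771]
black [ 0.4497 -0.1576  2.0644] [[-0.4, 0.9], [0.4, 0.1], [-1.1, 0.6], [2.1, 0.4], [-0.1, -0.7], [0.3, 0.6], [-2.5, -2.1], [-1.0, 2.4]]
spray (array([ 0.55459017, -0.17657127,  0.1110965 ]), [np.float64(0.0006197794596808461), np.float64(0.0006197794596809823)])
torch (array([ 0.57508287, -0.41634396,  0.09663693]), [np.float64(0.0003509957056923405), np.float64(0.00035099570569229366)])
```

Residuals of 1–2 px; refining the poses by matching silhouettes in both views.

```bash
cat > sil.py <<'E'
from fit import *
from scipy.optimize import minimize
box=np.array([[x,y,z] for x in(-23,23) for y in(-21,21) for z in(0,62)])/1000.
top=np.array([[x,y,z] for x in(20,37) for y in(-20,20) for z in(86,90)])/1000.
front=np.array([[x,y,z] for x in(20,23) for y in(-20,20) for z in(60,90)])/1000.
rear=np.array([[x,y,z] for x,z in((34,88),(37,90),(44,58),(47,58)) for y in(-20,20)])/1000.
parts=[box,top,front,rear]
def mask(name,col):
    h=cv2.cvtColor(cv2.imread(f"pics/{name}_raw.png"),cv2.COLOR_BGR2HSV);H,S,V=[h[...,i].astype(int) for i in range(3)]
    return {"blue":(H>100)&(H<130)&(S>120),"white":(S<45)&(V>95)|((H>100)&(H<135)&(S<60)&(V>60)),"black":(V<70)|((H>100)&(H<140)&(V<140))}[col]
def rend(p,v,k=4):
    R=Ro.from_euler('z',v[2]).as_matrix();m=np.zeros((384*k,512*k),np.uint8)
    for q in parts:
        uv=proj(p,q@R.T+[v[0],v[1],0]);cv2.fillConvexPoly(m,cv2.convexHull(((uv+.5)*k-.5).astype(np.float32)).astype(int),255)
    return cv2.resize(m,(512,384),interpolation=cv2.INTER_AREA)/255.
def silfit(names,col,g):
    D=[]
    for n in names:
        p=ld(n);win=cv2.dilate((rend(p,g)>0).astype(np.uint8),np.ones((13,13)))>0;m=mask(n,col)&win
        nl,l=cv2.connectedComponents(m.astype(np.uint8));c=np.bincount(l[l>0]).argmax();D.append((p,win,(l==c)*1.))
    f=lambda u:sum((np.abs(rend(p,g+u*[.01,.01,.1])-m)*w).sum()/m.sum() for p,w,m in D)
    s=np.array([[0,0,0],[.3,0,0],[0,.3,0],[0,0,.6]]);r=minimize(f,np.zeros(3),method="Nelder-Mead",options=dict(initial_simplex=s,xatol=.01,fatol=1e-4))
    return g+r.x*[.01,.01,.1],r.fun/len(D)
E
python3 - <<'E'
from sil import *
for c,g in(("white",(.5716,-.2824,2.3131)),("blue",(.4673,-.4139,1.043)),("black",(.4497,-.1576,2.0644))):
    g=np.array(g)
    for n in(["w1"],["w8"],["w1","w8"]):x,f=silfit(n,c,g);print(c,n,x.round(4),round(f,3))
E
```

```text
white ['w1'] [ 0.5722 -0.2824  2.2967] 0.023
white ['w8'] [ 0.5725 -0.2825  2.3024] 0.029
white ['w1', 'w8'] [ 0.5723 -0.2824  2.2945] 0.027
blue ['w1'] [ 0.4659 -0.4156  1.0919] 0.093
blue ['w8'] [ 0.4662 -0.4157  1.0591] 0.2
blue ['w1', 'w8'] [ 0.4659 -0.415   1.0746] 0.152
black ['w1'] [ 0.4501 -0.1578  2.0467] 0.066
black ['w8'] [ 0.4507 -0.1562  2.0582] 0.064
black ['w1', 'w8'] [ 0.4504 -0.157   2.0577] 0.07
```

White is tightly fixed: (0.5723,-0.2824), yaw 2.297. Go for it first.

In the tool's units: 0.02 m is 1, -0.105 rad is -0.42.

```bash
python3 nudge.py '{"dx": [0,0,0,0,0,0,0,0],"dy": [0,0,0,0,0,0,0,0],"dz": [1,1,1,1,1,1,0,0],"rx": [0,0,0,0,0,0,0,0],"ry": [0,0,0,0,0,0,0,0],"rz": [-0.42,-0.42,-0.42,-0.42,-0.42,-0.404,0,0]}'
python3 -c "
from h import *
to((.5723,-.2824,.11),2.297)"
```

```text
time_s: 13.82
tool_pos: [0.5641, -0.3418, 0.22]
ee_rot: [-3.141, -0.002, 2.296]
wrist_force: [-0.3, -0.4, 0.1]
finger_gap: 0.0561
grip_force: 0.0
first turn rz -0.0012 then shift [0.0388 0.0455 0.1101]  unturned [0.0388 0.0455 0.1101]
```

In the tool's units: 0.035 m is 1.75, 0.03 m is 1.5.

```bash
python3 nudge.py '{"dx": [0.645,0.645,0.65,0,0,0,0],"dy": [0.76,0.76,0.755,0,0,0,0],"dz": [0.5,1.5,1.75,1.75,0,0,0],"rx": [0,0,0,0,0,0,0],"ry": [0,0,0,0,0,0,0],"rz": [0,0,0,0,0,0,0]}'
python3 -c "
from h import *
to((.5723,-.2824,.035),2.297)
from sil import *
shot('wrist','w9');m=mask('w9','white');print(m[150:300,150:350].sum())"
```

```text
time_s: 14.4
tool_pos: [0.5744, -0.2851, 0.113]
ee_rot: [3.14, 0.004, 2.294]
wrist_force: [0.2, -1.5, 1.0]
finger_gap: 0.0559
grip_force: 0.0
first turn rz -0.0027 then shift [0.0037 0.0001 0.078 ]  unturned [0.0037 0.0001 0.078 ]
9215
```

In the tool's units: 0.02 m is 1, 0.016 m is 0.8.

```bash
python3 nudge.py '{"dx": [0.075,0,0,0,0,0],"dy": [0,0,0,0,0,0],"dz": [1,1,1,0.8,0,0],"rx": [0,0,0,0,0,0],"ry": [0,0,0,0,0,0],"rz": [0,0,0,0,0,0]}'
python3 -c "
from h import *
to((.5723,-.2824,.035),2.297)"
python3 nudge.py '{"dx": [0,0,0,0,0],"dy": [0,0,0,0,0],"dz": [0,0,0,0,0],"rx": [0,0,0,0,0],"ry": [0,0,0,0,0],"rz": [0,0,0,0,0]}' 0
python3 -c "
from h import *
to((.5723,-.2824,.035),2.297)"
```

```text
time_s: 14.95
tool_pos: [0.5725, -0.2838, 0.0358]
ee_rot: [3.141, 0.002, 2.295]
wrist_force: [0.8, 0.5, 0.3]
finger_gap: 0.0559
grip_force: 0.0
first turn rz -0.002 then shift [0.0012 0.0008 0.0008]  unturned [0.0012 0.0008 0.0008]
time_s: 15.37
tool_pos: [0.5731, -0.2833, 0.0362]
ee_rot: [3.14, 0.003, 2.296]
wrist_force: [-0.5, 0.2, 7.1]
finger_gap: 0.0421
grip_force: 30.0
first turn rz -0.0007 then shift [0.0012 0.     0.0012]  unturned [0.0012 0.     0.0012]
```

Gripped at 42 mm. Lift, turn to the rail's direction, carry to 50 mm in front.

In the tool's units: -0.03 m is -1.5, -0.02 m is -1, 0.11 rad is 0.44.

```bash
python3 nudge.py '{"dx": [0,0,0,0,0,0,0,0,0],"dy": [0,0,0,0,0,0,0,0,0],"dz": [-1,-1.5,-1.5,-1.5,-1.5,-1.5,-1.5,0,0],"rx": [0,0,0,0,0,0,0,0,0],"ry": [0,0,0,0,0,0,0,0,0],"rz": [0,0.4,0.4,0.4,0.4,0.44,0.44,0,0]}'
python3 nudge.py '{"dx": [1.5,1.82,1.82,1.82,1.82,1.82,1.82,1.82,1.82,1.82,1.82,1.82],"dy": [0.35,0.425,0.425,0.425,0.425,0.425,0.425,0.425,0.425,0.425,0.425,0.425],"dz": [0,0,0,0,0,0,0,0,0,0,0,0],"rx": [0,0,0,0,0,0,0,0,0,0,0,0],"ry": [0,0,0,0,0,0,0,0,0,0,0,0],"rz": [0,0,0,0,0,0,0,0,0,0,0,0]}'
python3 nudge.py '{"dx": [0,0,0],"dy": [0,0,0],"dz": [0,0,0],"rx": [0,0,0],"ry": [0,0,0],"rz": [0,0,0]}'
python3 - <<'E'
from h import *
to((.6292,.1623,.180),1.676)
w=shot('wrist','w10')
u=np.array([.9945,.1048]);m=np.array([.5463,.2336])
for s in(-.125,.0,.125):print("rail pred",s,proj(w,np.r_[m+s*u,.188]).round(1))
g=cv2.imread('pics/w10_raw.png')
for c in(130,200,300):
    print(c,[(r,g[r,c].tolist()) for r in range(0,150,6)])
E
```

```text
time_s: 16.12
tool_pos: [0.5725, -0.2829, 0.2364]
ee_rot: [3.138, 0.002, 1.678]
wrist_force: [-0.9, -0.1, -1.7]
finger_gap: 0.0413
grip_force: 30.0
time_s: 17.12
tool_pos: [0.6248, 0.157, 0.2322]
ee_rot: [-3.138, 0.001, 1.678]
wrist_force: [1.7, -0.3, -0.1]
finger_gap: 0.0417
grip_force: 30.0
time_s: 17.37
tool_pos: [0.6252, 0.1545, 0.2325]
ee_rot: [-3.138, 0.002, 1.677]
wrist_force: [-0.4, -0.7, -1.4]
finger_gap: 0.0419
grip_force: 30.0
first turn rz 0.0014 then shift [0.0074 0.005  0.0524]  unturned [0.0074 0.005  0.0524]
rail pred -0.125 [[-40.7  91.1]]
rail pred 0.0 [[148.3  91.3]]
rail pred 0.125 [[338.   91.5]]
130 [(0, [134, 190, 232]), (6, [124, 183, 229]), (12, [68, 102, 126]), (18, [68, 102, 130]), (24, [70, 107, 135]), (30, [65, 93, 118]), (36, [74, 108, 136]), (42, [65, 114, 171]), (48, [61, 112, 170]), (54, [59, 112, 170]), (60, [59, 108, 168]), (66, [60, 111, 168]), (72, [59, 111, 168]), (78, [58, 104, 161]), (84, [119, 137, 172]), (90, [209, 192, 191]), (96, [210, 194, 193]), (102, [61, 107, 161]), (108, [58, 108, 164]), (114, [57, 109, 164]), (120, [58, 106, 166]), (1
[... 517 characters left out ...]
14, [57, 102, 153]), (120, [62, 104, 158]), (126, [58, 103, 159]), (132, [57, 105, 160]), (138, [58, 103, 162]), (144, [63, 110, 165])]
300 [(0, [124, 182, 226]), (6, [124, 180, 227]), (12, [68, 100, 126]), (18, [66, 100, 128]), (24, [71, 105, 133]), (30, [72, 107, 139]), (36, [70, 105, 133]), (42, [68, 123, 188]), (48, [72, 127, 188]), (54, [66, 121, 184]), (60, [66, 118, 181]), (66, [63, 114, 174]), (72, [65, 114, 175]), (78, [68, 125, 184]), (84, [80, 125, 184]), (90, [207, 190, 190]), (96, [209, 189, 193]), (102, [81, 122, 182]), (108, [71, 125, 188]), (114, [66, 116, 180]), (120, [61, 113, 175]), (126, [64, 117, 179]), (132, [65, 120, 184]), (138, [64, 117, 179]), (144, [63, 117, 177])]
```

Rail appears at row ~92, predicted 91.3. Now the strap in the gripper, by its profile.

```bash
cat >> h.py <<'E'
Rc=np.array([[0,1,-.001],[-.95,-.001,-.312],[-.312,.001,.95]]);Cc=np.array([.0807,.0004,-.1457])
def tpt(K,u,v,z):  # wrist pixel -> tool coordinates at tool height z
    d=Rc.T@np.linalg.solve(K,[u,v,1]);return Cc+d*(z-Cc[2])/d[2]
def tpix(K,X):
    q=K@(Rc@(np.array(X)-Cc));return q[:2]/q[2]
def rail(name,tz,cols,zr=.188,rows=(40,190)):
    g=cv2.imread(f"pics/{name}_raw.png").astype(float);K=ld(name)[0];out=[]
    for c in cols:
        m=g[rows[0]:rows[1],c,0]-60;m[m<60]=0;m=np.minimum(m,140);r=np.arange(*rows)
        if m.sum()>300: out.append(tpt(K,c,(m*r).sum()/m.sum(),tz-zr)[:2])
    o=np.array(out);f=np.polyfit(o[:,1],o[:,0],1);print("rail in tool: x at y=0",f[1].round(4),"slope",f[0].round(4),"rms",np.std(o[:,0]-np.polyval(f,o[:,1])).round(4),len(o))
E
python3 - <<'E'
from h import *
K=ld("w10")[0]
rail("w10",.2325,range(60,190,10));rail("w10",.2325,range(60,320,10))
h=.036
for n,X in[("strap top rear x37 z90",(37,90)),("strap top front x20 z90",(20,90)),("tip out x47 z58",(47,58)),("crown",(28.5,86)),("front rim x-23 z62",(-23,62))]:
    print(n,tpix(K,((X[0]+1.2)/1000,0,h-X[1]/1000)).round(1))
g=cv2.imread("pics/w10_raw.png")
print([(r,g[r,254].tolist()) for r in range(110,290,4)])
E
```

```text
rail in tool: x at y=0 0.0864 slope -0.003 rms 0.0001 13
rail in tool: x at y=0 0.0742 slope -0.1232 rms 0.0072 26
strap top rear x37 z90 [252.6 222.4]
strap top front x20 z90 [252.7 262.2]
tip out x47 z58 [252.8 174.3]
crown [252.7 237.8]
front rim x-23 z62 [253.  302.2]
[(110, [65, 119, 178]), (114, [59, 111, 173]), (118, [60, 112, 173]), (122, [66, 118, 175]), (126, [62, 112, 171]), (130, [61, 110, 169]), (134, [64, 112, 170]), (138, [59, 112, 170]), (142, [60, 111, 170]), (146, [64, 116, 175]), (150, [60, 114, 175]), (154, [66, 117, 177]), (158, [64, 117, 177]), (162, [62, 114, 178]), (166, [62, 115, 178]), (170, [63, 117, 178]), (174, [84, 123, 179]), (178, [140, 140, 138]), (182, [142, 144, 144]), (186, [140, 141, 141]), (190, [143, 141, 143]), (194, [143, 142, 144]), (198, [145, 145, 145]), (202, [145, 146, 147]), (206, [141, 143, 143]), (210, [144, 143, 144]), (214, [136, 136, 135]), (218, [136, 135, 135]), (222, [231, 228, 227]), (226, [229, 227, 227]), (230, [231, 228, 227]), (234, [232, 228, 228]), (238, [233, 230, 230]), (242, [234, 232, 231]), (246, [233, 230, 230]), (250, [234, 230, 230]), (254, [232, 228, 228]), (258, [233, 230, 229]), (262, [131, 132, 133]), (266, [124, 123, 125]), (270, [119, 118, 120]), (274, [116, 117, 118]), (278, [120, 120, 122]), (282, [123, 122, 123]), (286, [120, 120, 121])]
```

Strap edges fall at rows 175/220/260, predicted 174/222/262, so the crown is at tool x 0.030 and the rail at 0.0864. Advance 51 mm at TCP 0.178, with the strap mouth over the rail.

```bash
python3 nudge.py '{"dx": [0,0,0,0.75,0.9,0.9,0,0,0],"dy": [0.25,0,0,0,0,0,0,0,0],"dz": [0.9,0.9,0.9,0,0,0,0,0,0],"rx": [0,0,0,0,0,0,0,0,0],"ry": [0,0,0,0,0,0,0,0,0],"rz": [0,0,0,0,0,0,0,0,0]}'
python3 - <<'E'
from h import *
to((.6240,.2120,.138),1.676)
shot('wrist','w11');tz=robot.state()['tool_pos'][2]
rail("w11",tz,list(range(100,200,8)),rows=(150,280))
K=ld("w11")[0];print(tpix(K,(.03,-.06,tz-.188)),tpix(K,(.035,-.06,tz-.188)))
g=cv2.imread("pics/w11_raw.png");print([(r,g[r,150].tolist()) for r in range(180,290,5)])
E
```

```text
time_s: 18.17
tool_pos: [0.626, 0.2056, 0.1805]
ee_rot: [3.141, 0.001, 1.675]
wrist_force: [0.5, 0.4, -0.7]
finger_gap: 0.042
grip_force: 30.0
first turn rz -0.0006 then shift [ 0.0067 -0.0013  0.0425]  unturned [ 0.0066 -0.0013  0.0425]
rail in tool: x at y=0 0.037 slope -0.0017 rms 0.0 13
[142.4289322 200.1391305] [141.23259133 191.39636704]
[(180, [196, 179, 181]), (185, [199, 183, 181]), (190, [203, 185, 186]), (195, [202, 183, 183]), (200, [58, 103, 159]), (205, [53, 101, 158]), (210, [60, 106, 159]), (215, [51, 101, 154]), (220, [56, 105, 160]), (225, [57, 106, 159]), (230, [57, 106, 159]), (235, [61, 107, 163]), (240, [55, 105, 158]), (245, [61, 110, 163]), (250, [59, 106, 163]), (255, [54, 84, 125]), (260, [29, 25, 23]), (265, [29, 24, 25]), (270, [35, 31, 31]), (275, [32, 24, 23]), (280, [33, 30, 24]), (285, [29, 24, 22])]
```

```bash
python3 nudge.py '{"dx": [0.1,0,0,0,0,0],"dy": [0,0,0,0,0,0],"dz": [0.35,0.35,0.35,0.35,0,0],"rx": [0,0,0,0,0,0],"ry": [0,0,0,0,0,0],"rz": [0,0,0,0,0,0]}'
python3 nudge.py '{"dx": [0.1,0.125,0,0],"dy": [0,0,0,0],"dz": [0,0,0,0],"rx": [0,0,0,0],"ry": [0,0,0,0],"rz": [0,0,0,0]}'
python3 - <<'E'
from h import *
to((.6240,.2120,.138),1.676)
shot('wrist','w12');tz=robot.state()['tool_pos'][2]
rail("w12",tz,list(range(100,200,8)),rows=(150,255))
E
```

```text
time_s: 18.72
tool_pos: [0.625, 0.2087, 0.1512]
ee_rot: [-3.14, 0.001, 1.677]
wrist_force: [-0.7, 0.3, -1.3]
finger_gap: 0.0414
grip_force: 30.0
time_s: 19.05
tool_pos: [0.6254, 0.2127, 0.1526]
ee_rot: [3.141, 0.001, 1.676]
wrist_force: [-0.4, -3.0, -0.1]
finger_gap: 0.0418
grip_force: 30.0
first turn rz -0.0 then shift [-0.0005 -0.0015  0.0146]  unturned [-0.0005 -0.0015  0.0146]
rail in tool: x at y=0 0.0303 slope -0.0013 rms 0.0 13
```

Light contact, rail now at 0.0303, the crown position. Lower.

```bash
python3 nudge.py '{"dx": [-0.02,0,0,0,0],"dy": [0,0,0,0,0],"dz": [0.2,0.2,0.2,0,0],"rx": [0,0,0,0,0],"ry": [0,0,0,0,0],"rz": [0,0,0,0,0]}'
python3 nudge.py '{"dx": [0,0,0,0],"dy": [0,0,0,0],"dz": [0.075,0.05,0,0],"rx": [0,0,0,0],"ry": [0,0,0,0],"rz": [0,0,0,0]}'
```

```text
time_s: 19.52
tool_pos: [0.6247, 0.2129, 0.1394]
ee_rot: [-3.141, 0.0, 1.677]
wrist_force: [1.7, -2.8, -3.0]
finger_gap: 0.0419
grip_force: 30.0
time_s: 19.85
tool_pos: [0.625, 0.2131, 0.1377]
ee_rot: [3.142, 0.0, 1.677]
wrist_force: [0.2, -1.9, -0.8]
finger_gap: 0.0415
grip_force: 30.0
```

In the tool's units: 0.0015 m is 0.075.

```bash
python3 nudge.py '{"dx": [0,0,0],"dy": [0,0,0],"dz": [0.075,0,0],"rx": [0,0,0],"ry": [0,0,0],"rz": [0,0,0]}'
python3 nudge.py '{"dx": [0,0,0],"dy": [0,0,0],"dz": [0.05,0,0],"rx": [0,0,0],"ry": [0,0,0],"rz": [0,0,0]}'
```

```text
time_s: 20.1
tool_pos: [0.6252, 0.213, 0.1364]
ee_rot: [3.141, 0.0, 1.676]
wrist_force: [-0.6, -4.0, 2.6]
finger_gap: 0.0417
grip_force: 30.0
time_s: 20.35
tool_pos: [0.6252, 0.2131, 0.1358]
ee_rot: [3.141, 0.0, 1.676]
wrist_force: [-0.8, -4.0, 4.3]
finger_gap: 0.0416
grip_force: 30.0
```

Seated: force turned to +4 N at z 0.136. Open, rise, and look at the remaining cups.

```bash
python3 nudge.py '{"dx": [0,0,0,0,0,0,0,0,0],"dy": [0,0,0,0,0,0,0,0,0],"dz": [0,0,0,-0.5,-1.5,-1.75,-1.75,-1.75,-1.75],"rx": [0,0,0,0,0,0,0,0,0],"ry": [0,0,0,0,0,0,0,0,0],"rz": [0,0,0,0,0,0,0,0,0]}' 0.053
python3 nudge.py '{"dx": [-1.92,-1.92,-1.92,-1.92,-1.92,-1.92,-1.92,-1.92,-1.92,-1.92,-1.92,-1.92],"dy": [-0.61,-0.61,-0.61,-0.61,-0.61,-0.61,-0.61,-0.61,-0.61,-0.61,-0.61,-0.61],"dz": [-0.1,-0.1,-0.1,-0.1,-0.1,-0.1,-0.1,-0.1,-0.1,-0.1,0,0],"rx": [0,0,0,0,0,0,0,0,0,0,0,0],"ry": [0,0,0,0,0,0,0,0,0,0,0,0],"rz": [0,0,0,0,0,0,0,0,0,0,0,0]}' 0.056
python3 nudge.py '{"dx": [0,0,0],"dy": [0,0,0],"dz": [0,0,0],"rx": [0,0,0],"ry": [0,0,0],"rz": [0,0,0]}'
python3 - <<'E'
from sil import *
shot('side','s13');shot('wrist','w13')
m=cv2.absdiff(cv2.imread('pics/s13_raw.png'),cv2.imread('pics/s8_raw.png')).max(2)>60
n,l,st,c=cv2.connectedComponentsWithStats(m.astype(np.uint8))
print([(s[:5].tolist()) for s in st[1:] if s[4]>20])
for c,g in(("blue",(.4659,-.415,1.0746)),("black",(.4504,-.157,2.0577))):
    x,f=silfit(["w13"],c,np.array(g));print(c,x.round(4),round(f,3))
to((.4504,-.157,.12),2.0577)
E
```

```text
time_s: 21.1
tool_pos: [0.6246, 0.2137, 0.3177]
ee_rot: [3.141, -0.001, 1.678]
wrist_force: [0.2, -1.0, -0.1]
finger_gap: 0.0531
grip_force: 0.0
time_s: 22.1
tool_pos: [0.5278, -0.2619, 0.3362]
ee_rot: [3.14, 0.0, 1.677]
wrist_force: [0.4, -0.2, -0.8]
finger_gap: 0.0561
grip_force: 0.0
time_s: 22.35
tool_pos: [0.5285, -0.2594, 0.3356]
ee_rot: [3.14, -0.001, 1.678]
wrist_force: [-0.6, 1.1, -0.1]
finger_gap: 0.0559
grip_force: 0.0
[[106, 0, 100, 33, 1060], [281, 0, 93, 133, 7280], [213, 36, 32, 25, 311], [226, 67, 46, 28, 930], [225, 98, 140, 150, 6256], [222, 101, 44, 39, 1138], [269, 120, 12, 23, 93], [3, 132, 23, 37, 53], [278, 132, 9, 10, 51], [190, 143, 79, 62, 2198], [278, 143, 34, 10, 101], [269, 149, 19, 10, 94], [276, 171, 8, 10, 36], [242, 179, 19, 8, 54], [255, 270, 35, 46, 776]]
blue [ 0.4671 -0.4164  1.1506] 0.427
black [ 0.4513 -0.1573  2.0865] 0.096
first turn rz -0.3775 then shift [ 0.126  -0.0224  0.2157]  unturned [ 0.1089 -0.0672  0.2157]
```

Black is unmoved. Go for it.

```bash
python3 nudge.py '{"dx": [0,0,0,0,1.5,1.5,1.5,1.8,0,0,0],"dy": [0,0,0,0,-0.25,-0.25,-0.3,-0.35,0,0,0],"dz": [1.5,1.5,1.5,1.5,0.5,0.5,1.5,1.75,0,0,0],"rx": [0,0,0,0,0,0,0,0,0,0,0],"ry": [0,0,0,0,0,0,0,0,0,0,0],"rz": [-0.388,-0.388,-0.384,-0.384,0,0,0,0,0,0,0]}'
python3 -c "
from h import *
to((.4507,-.157,.035),2.063)"
```

```text
time_s: 23.37
tool_pos: [0.4545, -0.1651, 0.1378]
ee_rot: [3.14, 0.001, 2.065]
wrist_force: [0.6, -0.3, -0.2]
finger_gap: 0.0559
grip_force: 0.0
first turn rz 0.0021 then shift [0.0091 0.0003 0.1028]  unturned [0.0091 0.0003 0.1028]
```

In the tool's units: 0.015 m is 0.75, 0.012 m is 0.6.

```bash
python3 nudge.py '{"dx": [0.175,0.175,0,0,0],"dy": [0,0,0,0,0],"dz": [0.75,0.75,0.6,0,0],"rx": [0,0,0,0,0],"ry": [0,0,0,0,0],"rz": [0,0,0,0,0]}'
python3 -c "
from h import *
to((.4507,-.157,.035),2.063)"
```

```text
time_s: 23.78
tool_pos: [0.4512, -0.1604, 0.0957]
ee_rot: [3.14, 0.002, 2.062]
wrist_force: [-0.3, 0.0, 0.1]
finger_gap: 0.056
grip_force: 0.0
first turn rz -0.0009 then shift [0.0033 0.0011 0.0607]  unturned [0.0033 0.0011 0.0607]
```

In the tool's units: 0.02 m is 1, 0.0015 m is 0.075.

```bash
python3 nudge.py '{"dx": [0.075,0.075,0,0,0],"dy": [0.025,0,0,0,0],"dz": [1,1,1,0,0],"rx": [0,0,0,0,0],"ry": [0,0,0,0,0],"rz": [0,0,0,0,0]}'
python3 nudge.py '{"dx": [0,0,0,0,0],"dy": [0,0,0,0,0],"dz": [0,0,0,0,0],"rx": [0,0,0,0,0],"ry": [0,0,0,0,0],"rz": [0,0,0,0,0]}' 0
python3 -c "
from h import *
to((.4507,-.157,.035),2.063)"
```

```text
time_s: 24.2
tool_pos: [0.4494, -0.1573, 0.0357]
ee_rot: [3.141, 0.001, 2.063]
wrist_force: [-0.9, -0.4, 0.2]
finger_gap: 0.0559
grip_force: 0.0
time_s: 24.62
tool_pos: [0.45, -0.1573, 0.0365]
ee_rot: [3.139, 0.002, 2.062]
wrist_force: [1.0, 0.1, 6.7]
finger_gap: 0.0422
grip_force: 30.0
first turn rz -0.0006 then shift [-0.0001  0.0008  0.0015]  unturned [-0.0001  0.0008  0.0015]
```

Gripped at 42 mm. Carry to the rack's other end (rack y = +75).

```bash
python3 nudge.py '{"dx": [0,0,0,0,0,0,0,0,0],"dy": [0,0,0,0,0,0,0,0,0],"dz": [-1,-1.5,-1.5,-1.5,-1.5,-1.5,-1.5,0,0],"rx": [0,0,0,0,0,0,0,0,0],"ry": [0,0,0,0,0,0,0,0,0],"rz": [0,0,0.384,0.384,0.388,0.388,0,0,0]}'
python3 nudge.py '{"dx": [1.5,1.875,1.875,1.875,1.875,1.875,1.875,1.875,0,0,0],"dy": [0.3,0.385,0.385,0.385,0.385,0.385,0.385,0.385,0,0,0],"dz": [0,0,0,0,0,0,0,0,0,0,0],"rx": [0,0,0,0,0,0,0,0,0,0,0],"ry": [0,0,0,0,0,0,0,0,0,0,0],"rz": [0,0,0,0,0,0,0,0,0,0,0]}'
python3 - <<'E'
from h import *
to((.4799,.1476,.180),1.676)
w=shot('wrist','w14');K=w[0];tz=robot.state()['tool_pos'][2]
g=cv2.imread("pics/w14_raw.png")
for c in(220,300,350):print(c,[(r,int(g[r,c,0])) for r in range(70,130,3)])
rail("w14",tz,range(290,340,5),rows=(60,140));rail("w14",tz,range(200,340,5),rows=(60,140))
h=.0362
for n,X in[("rear",(37,90)),("front",(20,90)),("tip",(47,58))]:print(n,tpix(K,(X[0]/1000,0,h-X[1]/1000)).round(1))
print([(r,g[r,254].tolist()) for r in range(166,280,4)])
E
```

```text
time_s: 25.37
tool_pos: [0.4492, -0.1574, 0.2368]
ee_rot: [3.138, 0.002, 1.676]
wrist_force: [-0.1, -0.2, -0.8]
finger_gap: 0.0416
grip_force: 30.0
time_s: 26.28
tool_pos: [0.4762, 0.139, 0.2338]
ee_rot: [-3.138, 0.002, 1.677]
wrist_force: [0.4, 0.0, -0.6]
finger_gap: 0.0417
grip_force: 30.0
first turn rz 0.001 then shift [0.0083 0.0048 0.0538]  unturned [0.0083 0.0048 0.0538]
220 [(70, 82), (73, 76), (76, 77), (79, 78), (82, 94), (85, 242), (88, 239), (91, 238), (94, 237), (97, 241), (100, 101), (103, 77), (106, 77), (109, 71), (112, 72), (115, 74), (118, 76), (121, 77), (124, 76), (127, 73)]
300 [(70, 76), (73, 77), (76, 77), (79, 77), (82, 79), (85, 241), (88, 238), (91, 239), (94, 238), (97, 239), (100, 140), (103, 78), (106, 79), (109, 84), (112, 79), (115, 80), (118, 78), (121, 83), (124, 81), (127, 78)]
350 [(70, 67), (73, 68), (76, 70), (79, 72), (82, 66), (85, 241), (88, 235), (91, 237), (94, 237), (97, 236), (100, 157), (103, 69), (106, 77), (109, 75), (112, 63), (115, 71), (118, 73), (121, 66), (124, 72), (127, 72)]
rail in tool: x at y=0 0.0873 slope -0.0026 rms 0.0 10
rail in tool: x at y=0 0.0876 slope -0.0132 rms 0.0007 28
rear [252.6 225.1]
front [252.7 264.6]
tip [252.8 176.7]
[(166, [75, 137, 210]), (170, [73, 136, 206]), (174, [74, 137, 205]), (178, [73, 133, 202]), (182, [29, 19, 23]), (186, [22, 20, 19]), (190, [32, 26, 23]), (194, [34, 31, 29]), (198, [28, 26, 26]), (202, [28, 27, 22]), (206, [31, 23, 32]), (210, [31, 24, 26]), (214, [27, 24, 30]), (218, [32, 28, 26]), (222, [24, 24, 21]), (226, [58, 53, 51]), (230, [54, 48, 50]), (234, [52, 48, 48]), (238, [56, 53, 48]), (242, [57, 53, 50]), (246, [60, 53, 53]), (250, [58, 52, 52]), (254, [55, 50, 46]), (258, [57, 55, 51]), (262, [53, 50, 48]), (266, [28, 24, 28]), (270, [23, 20, 22]), (274, [22, 18, 18]), (278, [24, 19, 16])]
```

Crown at 0.0288, rail at 0.0873. Same sequence.

In the tool's units: 0.0048 m is 0.24, 0.0195 m is 0.975.

```bash
python3 nudge.py '{"dx": [0,0,0,0.8,0.9,0.975,0,0,0],"dy": [0.24,0,0,0,0,0,0,0,0],"dz": [0.9,0.9,0.9,0,0,0,0,0,0],"rx": [0,0,0,0,0,0,0,0,0],"ry": [0,0,0,0,0,0,0,0,0],"rz": [0,0,0,0,0,0,0,0,0]}'
python3 - <<'E'
from h import *
shot('wrist','w15');tz=robot.state()['tool_pos'][2]
rail("w15",tz,list(range(310,370,8)),rows=(150,250))
E
```

```text
time_s: 27.08
tool_pos: [0.4765, 0.1914, 0.1809]
ee_rot: [-3.141, 0.002, 1.674]
wrist_force: [0.4, -0.7, -1.5]
finger_gap: 0.042
grip_force: 30.0
rail in tool: x at y=0 0.0378 slope -0.0088 rms 0.0001 8
```

```bash
python3 nudge.py '{"dx": [0.2,0,0,0,0,0,0],"dy": [0,0,0,0,0,0,0],"dz": [0,0.35,0.35,0.35,0.3,0,0],"rx": [0,0,0,0,0,0,0],"ry": [0,0,0,0,0,0,0],"rz": [0,0,0,0,0,0,0]}'
python3 nudge.py '{"dx": [0.1,0.125,0,0],"dy": [0,0,0,0],"dz": [0,0,0,0],"rx": [0,0,0,0],"ry": [0,0,0,0],"rz": [0,0,0,0]}'
python3 - <<'E'
from h import *
shot('wrist','w16');tz=robot.state()['tool_pos'][2]
rail("w16",tz,list(range(310,370,8)),rows=(150,250))
E
```

```text
time_s: 27.72
tool_pos: [0.4757, 0.1977, 0.1536]
ee_rot: [-3.14, 0.001, 1.677]
wrist_force: [0.6, 0.1, -1.4]
finger_gap: 0.042
grip_force: 30.0
time_s: 28.05
tool_pos: [0.4757, 0.1996, 0.1544]
ee_rot: [-3.141, 0.004, 1.675]
wrist_force: [-0.3, -5.3, 0.6]
finger_gap: 0.0417
grip_force: 30.0
rail in tool: x at y=0 0.0292 slope -0.0199 rms 0.0002 8
```

Contact with the rail's front (5 N) at 0.0292. Ease back slightly and lower.

Units first: shifts go in units of 20 mm and turns go in units of 0.25 rad. So 0.004 m is 0.2, 0.002 m is 0.1.

```bash
python3 nudge.py '{"dx": [-0.04,0,0,0,0,0],"dy": [0,0,0,0,0,0],"dz": [0.2,0.2,0.2,0.1,0,0],"rx": [0,0,0,0,0,0],"ry": [0,0,0,0,0,0],"rz": [0,0,0,0,0,0]}'
python3 nudge.py '{"dx": [0,0,0,0],"dy": [0,0,0,0],"dz": [0.075,0.05,0,0],"rx": [0,0,0,0],"ry": [0,0,0,0],"rz": [0,0,0,0]}'
python3 nudge.py '{"dx": [0,0,0],"dy": [0,0,0],"dz": [0.075,0,0],"rx": [0,0,0],"ry": [0,0,0],"rz": [0,0,0]}'
```

```text
time_s: 28.6
tool_pos: [0.4756, 0.1998, 0.14]
ee_rot: [-3.141, 0.003, 1.675]
wrist_force: [0.5, -5.8, 0.7]
finger_gap: 0.0419
grip_force: 30.0
time_s: 28.93
tool_pos: [0.4757, 0.1998, 0.1377]
ee_rot: [-3.141, 0.003, 1.675]
wrist_force: [0.6, -5.7, 1.0]
finger_gap: 0.0418
grip_force: 30.0
time_s: 29.18
tool_pos: [0.4759, 0.2, 0.1363]
ee_rot: [-3.141, 0.002, 1.675]
wrist_force: [0.8, -5.9, 3.1]
finger_gap: 0.0419
grip_force: 30.0
```

```bash
python3 nudge.py '{"dx": [0,0,0],"dy": [0,0,0],"dz": [0.05,0,0],"rx": [0,0,0],"ry": [0,0,0],"rz": [0,0,0]}'
python3 nudge.py '{"dx": [0,0,0,0,0,0,0,0,0],"dy": [0,0,0,0,0,0,0,0,0],"dz": [0,0,0,-0.5,-1.5,-1.75,-1.75,-1.75,-1.75],"rx": [0,0,0,0,0,0,0,0,0],"ry": [0,0,0,0,0,0,0,0,0],"rz": [0,0,0,0,0,0,0,0,0]}' 0.053
python3 nudge.py '{"dx": [-1.92,-1.92,-1.92,-1.92,-1.92,-1.92,-1.92,-1.92,-1.92,-1.92,-1.92,-1.92],"dy": [-0.115,-0.115,-0.115,-0.115,-0.115,-0.115,-0.115,-0.115,-0.115,-0.115,-0.115,-0.115],"dz": [-0.1,-0.1,-0.1,-0.1,-0.1,-0.1,-0.1,-0.1,-0.1,-0.1,0,0],"rx": [0,0,0,0,0,0,0,0,0,0,0,0],"ry": [0,0,0,0,0,0,0,0,0,0,0,0],"rz": [0,0,0,0,0,0,0,0,0,0,0,0]}' 0.056
python3 nudge.py '{"dx": [-1.92,-1.92,-1.92,0,0,0],"dy": [0,0,0,0,0,0],"dz": [0,0,0,0,0,0],"rx": [0,0,0,0,0,0],"ry": [0,0,0,0,0,0],"rz": [0,0,0,0,0,0]}'
python3 - <<'E'
from sil import *
shot('side','s17');shot('wrist','w17')
m=mask("w17","blue");n,l,st,ce=cv2.connectedComponentsWithStats(m.astype(np.uint8));print([(s.tolist(),c.round(1).tolist()) for s,c in zip(st[1:],ce[1:]) if s[4]>80], proj(ld("w17"),[.466,-.415,.05]))
for n in(["w17"],["w1","w17"]):
  for g in((.466,-.415,1.07),):
    x,f=silfit(n,"blue",np.array(g));print(n,x.round(4),round(f,3))
E
```

```text
time_s: 29.43
tool_pos: [0.4759, 0.1997, 0.1356]
ee_rot: [-3.141, 0.003, 1.675]
wrist_force: [0.4, -6.6, 4.2]
finger_gap: 0.0421
grip_force: 30.0
time_s: 30.18
tool_pos: [0.4751, 0.202, 0.3179]
ee_rot: [3.141, -0.001, 1.678]
wrist_force: [1.2, 0.3, 0.0]
finger_gap: 0.0529
grip_force: 0.0
time_s: 31.18
tool_pos: [0.4969, -0.261, 0.3363]
ee_rot: [3.14, 0.0, 1.677]
wrist_force: [0.8, -0.5, 0.4]
finger_gap: 0.0561
grip_force: 0.0
time_s: 31.68
tool_pos: [0.5094, -0.3727, 0.3356]
ee_rot: [3.141, -0.002, 1.678]
wrist_force: [-0.9, 0.3, 0.9]
finger_gap: 0.056
grip_force: 0.0
[([207, 150, 43, 46, 882], [229.4, 172.2]), ([230, 285, 82, 4, 297], [272.4, 286.5])] [[224.76751124 177.56377274]]
['w17'] [ 0.4657 -0.4152  1.0915] 0.331
['w1', 'w17'] [ 0.4662 -0.415   1.0956] 0.212
```

```bash
python3 - <<'E'
import sil
from sil import *
def m2(n,c):
    g=cv2.imread(f"pics/{n}_raw.png").astype(int);return g[...,0]>g[...,2]-5
sil.mask=m2
for n in(["w1"],["w8"],["w17"],["w1","w8","w17"]):
    x,f=silfit(n,"blue",np.array((.466,-.415,1.07)));print(n,x.round(4),round(f,3))
to((.4662,-.415,.12),1.08)
E
```

```text
['w1'] [ 0.4655 -0.415   1.059 ] 0.035
['w8'] [ 0.466  -0.4149  1.0572] 0.038
['w17'] [ 0.4662 -0.4148  1.0636] 0.035
['w1', 'w8', 'w17'] [ 0.4658 -0.4148  1.0564] 0.039
first turn rz 0.5998 then shift [-0.0589 -0.0181  0.2157]  unturned [-0.0384 -0.0482  0.2157]
```

Blue unmoved: (0.466,-0.4149), yaw 1.058. I'll grasp 8 mm forward of centre to keep the gripper body clear of the torch.

In the tool's units: 0.03 m is 1.5, 0.104 rad is 0.416.

```bash
python3 nudge.py '{"dx": [0,0,0,0,0,0,0,0,0],"dy": [0,0,0,0,0,0,0,0,0],"dz": [1.5,1.5,1.5,1.5,0,0,0,0,0],"rx": [0,0,0,0,0,0,0,0,0],"ry": [0,0,0,0,0,0,0,0,0],"rz": [0.416,0.416,0.416,0.412,0.412,0.412,0,0,0]}'
python3 -c "
from h import *
to((.4621,-.4219,.035),1.058)"
```

```text
time_s: 32.53
tool_pos: [0.5097, -0.3733, 0.216]
ee_rot: [3.141, -0.0, 1.06]
wrist_force: [0.2, 0.4, 0.4]
finger_gap: 0.0561
grip_force: 0.0
first turn rz 0.0015 then shift [-0.0657 -0.0178  0.181 ]  unturned [-0.0657 -0.0179  0.181 ]
```

```bash
python3 nudge.py '{"dx": [-1,-1,-1.285,0,0,0,0,0],"dy": [-0.275,-0.275,-0.34,0,0,0,0,0],"dz": [0,0.5,1.5,1.5,1.5,0,0,0],"rx": [0,0,0,0,0,0,0,0],"ry": [0,0,0,0,0,0,0,0],"rz": [0,0,0,0,0,0,0,0]}'
python3 -c "
from h import *
to((.4621,-.4219,.035),1.058)"
```

```text
time_s: 33.2
tool_pos: [0.4626, -0.4228, 0.117]
ee_rot: [3.139, -0.0, 1.057]
wrist_force: [0.3, 0.1, -0.4]
finger_gap: 0.056
grip_force: 0.0
first turn rz -0.0009 then shift [ 0.0005 -0.0012  0.082 ]  unturned [ 0.0005 -0.0012  0.082 ]
```

In the tool's units: 0.02 m is 1, -0.001 m is -0.05.

```bash
python3 nudge.py '{"dx": [0,0,0,0,0,0],"dy": [0,-0.05,0,0,0,0],"dz": [1,1,1,1,0,0],"rx": [0,0,0,0,0,0],"ry": [0,0,0,0,0,0],"rz": [0,0,0,0,0,0]}'
python3 nudge.py '{"dx": [0,0,0,0,0],"dy": [0,0,0,0,0],"dz": [0,0,0,0,0],"rx": [0,0,0,0,0],"ry": [0,0,0,0,0],"rz": [0,0,0,0,0]}' 0
python3 -c "
from h import *
to((.4621,-.4219,.035),1.058)"
```

```text
time_s: 33.7
tool_pos: [0.4614, -0.4223, 0.0367]
ee_rot: [3.14, 0.0, 1.057]
wrist_force: [0.8, -0.1, 0.2]
finger_gap: 0.0558
grip_force: 0.0
time_s: 34.12
tool_pos: [0.4615, -0.4229, 0.0373]
ee_rot: [3.138, 0.001, 1.056]
wrist_force: [0.0, 0.2, 7.4]
finger_gap: 0.0418
grip_force: 30.0
first turn rz -0.0024 then shift [0.0012 0.     0.0023]  unturned [0.0012 0.     0.0023]
```

In the tool's units: -0.03 m is -1.5, -0.02 m is -1, -0.104 rad is -0.416.

```bash
python3 nudge.py '{"dx": [0,0,0,0,0,0,0,0,0],"dy": [0,0,0,0,0,0,0,0,0],"dz": [-1,-1.5,-1.5,-1.5,-1.5,-1.5,-1.5,0,0],"rx": [0,0,0,0,0,0,0,0,0],"ry": [0,0,0,0,0,0,0,0,0],"rz": [0,0,-0.412,-0.412,-0.412,-0.412,-0.416,-0.416,0]}'
python3 nudge.py '{"dx": [1.5,1.86,1.86,1.86,1.86,1.86,1.86,1.86,1.86,1.86,1.86,1.86],"dy": [0.4,0.51,0.51,0.51,0.51,0.51,0.51,0.51,0.51,0.51,0.51,0.51],"dz": [0,0,0,0,0,0,0,0,0,0,0,0],"rx": [0,0,0,0,0,0,0,0,0,0,0,0],"ry": [0,0,0,0,0,0,0,0,0,0,0,0],"rz": [0,0,0,0,0,0,0,0,0,0,0,0]}'
python3 nudge.py '{"dx": [1.86,1.86,1.86,0,0,0],"dy": [0.51,0.51,0.51,0,0,0],"dz": [0,0,0,0,0,0],"rx": [0,0,0,0,0,0],"ry": [0,0,0,0,0,0],"rz": [0,0,0,0,0,0]}'
python3 - <<'E'
from h import *
to((.5555,.1476,.180),1.676)
w=shot('wrist','w18');K=w[0];tz=robot.state()['tool_pos'][2]
g=cv2.imread("pics/w18_raw.png")
p=tpix(K,(.0875,0,tz-.188));print("rail px pred",p)
for c in(100,190,320,400):print(c,[(r,g[r,c].tolist()) for r in range(72,120,4)])
h=.037
for n,X in[("rear",(37,90)),("front",(20,90)),("tip",(47,58))]:print(n,tpix(K,(X[0]/1000+.009,0,h-X[1]/1000)).round(1))
print([(r,g[r,254].tolist()) for r in range(130,260,3)])
E
```

```text
time_s: 34.87
tool_pos: [0.461, -0.423, 0.2379]
ee_rot: [3.138, 0.003, 1.678]
wrist_force: [-0.2, -0.9, -2.7]
finger_gap: 0.0417
grip_force: 30.0
time_s: 35.87
tool_pos: [0.533, 0.0289, 0.2345]
ee_rot: [-3.139, 0.0, 1.672]
wrist_force: [0.8, -0.3, -1.5]
finger_gap: 0.0417
grip_force: 30.0
time_s: 36.37
tool_pos: [0.5518, 0.1404, 0.2344]
ee_rot: [-3.139, 0.002, 1.674]
wrist_force: [-0.0, -1.3, -1.8]
finger_gap: 0.042
grip_force: 30.0
first turn rz -0.0022 then shift [0.0069 0.0045 0.0543]  unturned [0.0069 0.0045 0.0543]
rail px pred [253.06132791  91.02986169]
100 [(72, [58, 117, 179]), (76, [240, 227, 227]), (80, [237, 226, 226]), (84, [238, 226, 227]), (88, [240, 228, 227]), (92, [67, 125, 190]), (96, [69, 130, 194]), (100, [78, 133, 201]), (104, [72, 132, 199]), (108, [76, 132, 198]), (112, [72, 132, 197]), (116, [73, 129, 196])]
190 [(72, [73, 136, 211]), (76, [239, 226, 226]), (80, [237, 224, 224]), (84, [238, 227, 225]), (88, [239, 228, 228]), (92, [50, 42, 46]), (96, [49, 44, 44]), (100, [53, 46, 48]), (104, [52, 47, 48]), (108, [53, 47, 46]), (112, [56, 49, 49]), (116, [54, 4
[... 924 characters left out ...]
]), (169, [135, 74, 38]), (172, [133, 73, 33]), (175, [130, 69, 35]), (178, [135, 74, 37]), (181, [132, 71, 34]), (184, [138, 75, 41]), (187, [137, 78, 40]), (190, [135, 74, 34]), (193, [109, 62, 25]), (196, [213, 115, 52]), (199, [221, 119, 54]), (202, [222, 119, 54]), (205, [221, 116, 50]), (208, [224, 123, 58]), (211, [222, 119, 52]), (214, [221, 120, 56]), (217, [223, 122, 55]), (220, [222, 119, 58]), (223, [221, 120, 55]), (226, [222, 118, 55]), (229, [222, 118, 54]), (232, [225, 123, 58]), (235, [224, 121, 53]), (238, [227, 123, 56]), (241, [114, 61, 30]), (244, [118, 65, 34]), (247, [114, 63, 23]), (250, [116, 63, 32]), (253, [113, 64, 28]), (256, [110, 61, 25]), (259, [116, 65, 33])]
```

```bash
python3 - <<'E'
from h import *
def edges(n,lo,hi):
    g=cv2.imread(f"pics/{n}_raw.png").astype(float)[lo:hi,246:262].mean(1);d=np.abs(np.diff(cv2.GaussianBlur(g,(1,3),0),axis=0)).sum(1)
    return [(lo+.5+i,int(d[i])) for i in range(1,len(d)-1) if d[i]>=d[i-1] and d[i]>d[i+1] and d[i]>18]
for n,lo in(("w10",165),("w14",165),("w18",130)):
    print(n,edges(n,lo,285))
K=ld("w18")[0]
def fit(o):
    f=lambda v:[tpix(K,(v[0]+x*np.cos(v[2])+z*np.sin(v[2]),0,v[1]-z*np.cos(v[2])+x*np.sin(v[2])))[1]-r for (x,z),r in zip(((.037,.09),(.02,.09),(.047,.058)),o)]
    return least_squares(f,[0,.036,0]).x.round(4)
for o in((220.5,260.5,175.5),(224,264,180),(194.5,239.8,155.7)):print(o,"x,h,tilt",fit(o))
E
```

```text
w10 [(174.5, 57), (214.5, 24), (218.5, 130), (261.5, 119)]
w14 [(179.5, 114), (223.5, 29), (264.5, 33)]
w18 [(155.5, 101), (191.5, 19), (195.5, 66), (239.5, 70), (281.5, 72)]
(220.5, 260.5, 175.5) x,h,tilt [-0.0019  0.0366  0.0339]
(224, 264, 180) x,h,tilt [-0.0057  0.0361  0.0574]
(194.5, 239.8, 155.7) x,h,tilt [0.0059 0.0304 0.0799]
```

```bash
python3 - <<'E'
from h import *
rail("w18",.2344,range(85,120,5),rows=(60,120))
g=cv2.imread("pics/w18_raw.png");print([(c,g[85,c].tolist(),g[105,c].tolist()) for c in range(20,150,10)])
E
```

```text
rail in tool: x at y=0 0.1089 slope 0.149 rms 0.0008 7
[(20, [84, 146, 219], [77, 135, 203]), (30, [83, 147, 222], [80, 146, 219]), (40, [82, 146, 221], [85, 153, 225]), (50, [77, 143, 213], [80, 149, 221]), (60, [142, 207, 242], [72, 127, 192]), (70, [78, 120, 151], [79, 143, 218]), (80, [234, 223, 222], [70, 123, 188]), (90, [237, 224, 225], [72, 127, 192]), (100, [237, 224, 225], [73, 130, 197]), (110, [237, 226, 226], [82, 146, 219]), (120, [47, 42, 39], [72, 135, 201]), (130, [61, 57, 55], [69, 125, 191]), (140, [58, 50, 54], [58, 52, 48])]
```

```bash
python3 - <<'E'
from h import *
K=ld("w18")[0];g=cv2.imread("pics/w18_raw.png").astype(int)
for c in(90,105,180,190,210,230,254,270,290,310,320):
    b=[r for r in range(66,100) if g[r,c,0]>225 and 215<g[r,c,2]<236];
    if b:print(c,b[0],b[-1],tpt(K,c,(b[0]+b[-1])/2,.2344-.188)[:2].round(4))
E
```

```text
90 75 89 [ 0.0931 -0.1075]
105 75 89 [ 0.0931 -0.0976]
190 75 89 [ 0.0931 -0.0415]
210 75 89 [ 0.0931 -0.0283]
230 75 89 [ 0.0931 -0.0152]
254 75 89 [0.0931 0.0007]
270 75 89 [0.0931 0.0112]
290 75 89 [0.0931 0.0244]
310 75 89 [0.0931 0.0376]
320 75 89 [0.0931 0.0442]
```

Blue crown 0.0392, rail 0.0931. Lower and advance.

In the tool's units: 0.0045 m is 0.225, 0.018 m is 0.9.

```bash
python3 nudge.py '{"dx": [0,0,0,0.7,0.85,0.9,0,0,0],"dy": [0.225,0,0,0,0,0,0,0,0],"dz": [0.9,0.9,0.9,0,0,0,0,0,0],"rx": [0,0,0,0,0,0,0,0,0],"ry": [0,0,0,0,0,0,0,0,0],"rz": [0,0,0,0,0,0,0,0,0]}'
cat >> h.py <<'E'
def rail2(name,tz,rows,cols=range(60,400,6)):
    K=ld(name)[0];g=cv2.imread(f"pics/{name}_raw.png").astype(int);o=[]
    for c in cols:
        b=[r for r in range(*rows) if g[r,c,0]>185 and g[r,c,0]-g[r,c,2]>5]
        if 10<len(b)<30:o.append((c,b[0],b[-1],round(float(tpt(K,c,(b[0]+b[-1])/2,tz-.188)[0]),4)))
    print(o[::3],"median x",np.median([q[3] for q in o]) if o else None)
E
python3 - <<'E'
from h import *
shot('wrist','w19');tz=robot.state()['tool_pos'][2];K=ld("w19")[0];print(tpix(K,(.045,0,tz-.188)))
rail2("w19",tz,(130,230))
E
```

```text
time_s: 37.17
tool_pos: [0.5522, 0.188, 0.1811]
ee_rot: [-3.141, 0.002, 1.672]
wrist_force: [-0.1, -0.1, -0.9]
finger_gap: 0.0418
grip_force: 30.0
[252.92969307 172.9017971 ]
[(60, 162, 178, 0.0466), (162, 162, 179, 0.0463), (180, 162, 179, 0.0463), (198, 162, 178, 0.0466), (324, 162, 180, 0.046), (342, 162, 193, 0.0425)] median x 0.0463
```

In the tool's units: 0.007 m is 0.35, 0.006 m is 0.3.

```bash
python3 nudge.py '{"dx": [0.075,0,0,0,0,0,0],"dy": [0,0,0,0,0,0,0],"dz": [0,0.35,0.35,0.35,0.3,0,0],"rx": [0,0,0,0,0,0,0],"ry": [0,0,0,0,0,0,0],"rz": [0,0,0,0,0,0,0]}'
python3 nudge.py '{"dx": [0.1,0.1,0,0],"dy": [0,0,0,0],"dz": [0,0,0,0],"rx": [0,0,0,0],"ry": [0,0,0,0],"rz": [0,0,0,0]}'
python3 - <<'E'
from h import *
shot('wrist','w20');tz=robot.state()['tool_pos'][2]
rail2("w20",tz,(130,230))
E
```

```text
time_s: 37.8
tool_pos: [0.5515, 0.192, 0.1535]
ee_rot: [-3.14, 0.001, 1.676]
wrist_force: [-0.2, -0.5, -1.1]
finger_gap: 0.0415
grip_force: 30.0
time_s: 38.13
tool_pos: [0.5517, 0.1955, 0.1545]
ee_rot: [3.141, 0.001, 1.675]
wrist_force: [0.3, -1.9, -0.7]
finger_gap: 0.0415
grip_force: 30.0
[(132, 190, 203, 0.0412), (150, 190, 211, 0.0393), (168, 190, 210, 0.0396), (186, 191, 210, 0.0393), (312, 191, 210, 0.0393), (330, 191, 211, 0.0391), (348, 191, 211, 0.0391), (366, 191, 211, 0.0391)] median x 0.0393
```

Just touching; rail at 0.0393, as intended. Lower.

In the tool's units: 0.004 m is 0.2, 0.003 m is 0.15.

```bash
python3 nudge.py '{"dx": [-0.01,0,0,0,0,0],"dy": [0,0,0,0,0,0],"dz": [0.2,0.2,0.2,0.15,0,0],"rx": [0,0,0,0,0,0],"ry": [0,0,0,0,0,0],"rz": [0,0,0,0,0,0]}'
python3 nudge.py '{"dx": [0,0,0],"dy": [0,0,0],"dz": [0.075,0,0],"rx": [0,0,0],"ry": [0,0,0],"rz": [0,0,0]}'
python3 nudge.py '{"dx": [0,0,0],"dy": [0,0,0],"dz": [0.05,0,0],"rx": [0,0,0],"ry": [0,0,0],"rz": [0,0,0]}'
```

```text
time_s: 38.68
tool_pos: [0.5512, 0.1956, 0.1386]
ee_rot: [-3.14, 0.001, 1.676]
wrist_force: [0.3, -3.1, -2.9]
finger_gap: 0.0418
grip_force: 30.0
time_s: 38.93
tool_pos: [0.5514, 0.1957, 0.1376]
ee_rot: [-3.141, 0.0, 1.675]
wrist_force: [1.9, -3.8, -0.9]
finger_gap: 0.0416
grip_force: 30.0
time_s: 39.18
tool_pos: [0.5515, 0.1958, 0.137]
ee_rot: [3.141, 0.0, 1.675]
wrist_force: [0.5, -4.8, 1.8]
finger_gap: 0.0416
grip_force: 30.0
```

```bash
python3 nudge.py '{"dx": [0,0,0],"dy": [0,0,0],"dz": [0.05,0,0],"rx": [0,0,0],"ry": [0,0,0],"rz": [0,0,0]}'
python3 nudge.py '{"dx": [0,0,0,0,0,0,0,0,0],"dy": [0,0,0,0,0,0,0,0,0],"dz": [0,0,0,-0.5,-1.5,-1.75,-1.75,-1.75,-1.75],"rx": [0,0,0,0,0,0,0,0,0],"ry": [0,0,0,0,0,0,0,0,0],"rz": [0,0,0,0,0,0,0,0,0]}' 0.053
python3 nudge.py '{"dx": [-1.92,-1.92,-1.92,-1.92,-1.92,-1.92,-1.92,-1.92,-1.92,-1.92,0,0],"dy": [-0.2,-0.2,-0.2,-0.2,-0.2,-0.2,-0.2,-0.2,-0.2,-0.2,0,0],"dz": [0,0,0,0,0,0,0,0,0,0,0,0],"rx": [0,0,0,0,0,0,0,0,0,0,0,0],"ry": [0,0,0,0,0,0,0,0,0,0,0,0],"rz": [0,0,0,0,0,0,0,0,0,0,0,0]}'
python3 -c "
from h import *
shot('wrist','w21')"
python3 nudge.py '{"dx": [-1.92,-1.92,-1.92,-1.92,0,0,0],"dy": [-0.2,-0.2,-0.2,-0.2,0,0,0],"dz": [0,0,0,0,0,0,0],"rx": [0,0,0,0,0,0,0],"ry": [0,0,0,0,0,0,0],"rz": [0,0,0,0,0,0,0]}'
python3 - <<'E'
from h import *
shot('wrist','w22');shot('side','s22',(130,60,330,210))
a=cv2.imread('pics/w22_raw.png');b=cv2.imread('pics/w21_raw.png');s=cv2.imread('pics/s22_raw.png')[80:190,150:290]
cv2.imwrite('pics/m3.png',np.vstack([np.hstack([cv2.resize(b[:240],(400,188)),cv2.resize(a[:240],(400,188))]),cv2.resize(s,(800,400),interpolation=cv2.INTER_CUBIC)[:, :]]))
E
```

```text
time_s: 39.43
tool_pos: [0.5515, 0.1963, 0.136]
ee_rot: [3.141, -0.0, 1.676]
wrist_force: [-0.7, -3.2, 4.4]
finger_gap: 0.0417
grip_force: 30.0
time_s: 40.18
tool_pos: [0.551, 0.1964, 0.3183]
ee_rot: [3.141, -0.001, 1.676]
wrist_force: [1.6, 0.4, 0.4]
finger_gap: 0.0529
grip_force: 0.0
time_s: 41.18
tool_pos: [0.5514, -0.193, 0.3161]
ee_rot: [3.141, 0.001, 1.67]
wrist_force: [1.3, 1.3, 0.1]
finger_gap: 0.053
grip_force: 0.0
time_s: 41.82
tool_pos: [0.5531, -0.3416, 0.3159]
ee_rot: [3.141, -0.002, 1.679]
wrist_force: [0.1, 0.3, -0.2]
finger_gap: 0.0531
grip_force: 0.0
```

View pics/m3.png

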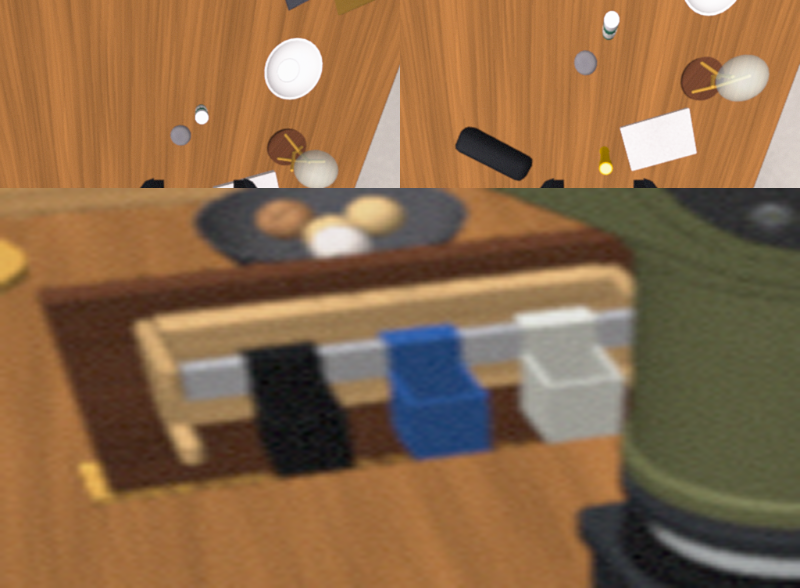

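All three cups hang properly with straps over the rail; spray and torch are in place. Measuring them by blobs from the views.

```bash
python3 - <<'E'
from h import *
def comp(n,f,near):
    h=cv2.cvtColor(cv2.imread(f"pics/{n}_raw.png"),cv2.COLOR_BGR2HSV).astype(int);m=f(h[...,0],h[...,1],h[...,2]).astype(np.uint8)
    k,l,st,c=cv2.connectedComponentsWithStats(m);i=min((i for i in range(1,k) if st[i,4]>15),key=lambda i:np.hypot(*(c[i]-near)));return c[i],st[i]
cap=lambda H,S,V:(S<60)&(V>232);lens=lambda H,S,V:(H>20)&(H<35)&(V>235)&(S<150)
O={}
for n,near in(("w8",(260,29)),("w1",(173,29)),("w21",(258,150)),("w22",(271,25))):
    c,s=comp(n,cap,near);O[n]=c;print("cap",n,c.round(1),s.tolist(),onz(ld(n),c,.1).round(4))
T={}
for n,near in(("w8",(256,208)),("w1",(407,116)),("w22",(262,214))):
    c,s=comp(n,lens,near);T[n]=c;print("lens",n,c.round(1),s.tolist(),onz(ld(n),c,.104).round(4))
for d in(O,T):print(tri([(ld(n),c) for n,c in d.items()]))
E
```

```text
cap w8 [259.6  28.6] [251, 19, 18, 20, 284] [ 0.5546 -0.1736  0.1   ]
cap w1 [173.9  30.2] [162, 17, 24, 27, 504] [ 0.5546 -0.1737  0.1   ]
cap w21 [257.6 149.6] [250, 142, 16, 16, 205] [ 0.5543 -0.1732  0.1   ]
cap w22 [270.4  24.6] [262, 14, 18, 22, 319] [ 0.5544 -0.1737  0.1   ]
lens w8 [255.5 207.8] [249, 202, 14, 13, 143] [ 0.5741 -0.4129  0.104 ]
lens w1 [407.3 116. ] [397, 106, 22, 21, 350] [ 0.5741 -0.4128  0.104 ]
lens w22 [263.  214.9] [256, 209, 15, 13, 158] [ 0.574  -0.4128  0.104 ]
(array([ 0.55451905, -0.1734092 ,  0.09899516]), [np.float64(3.767719663012943e-05), np.float64(0.0002226276663220199), np.float64(0.00021710792766253915), np.float64(9.619428254248399e-05)])
(array([ 0.57408185, -0.41292363,  0.10372516]), [np.float64(5.7860252703927863e-05), np.float64(5.481203647146601e-05), np.float64(8.374934216104644e-05)])
```

Torch (0.5741,-0.4129), top 0.1037; spray (0.5545,-0.1733), top 0.099; both agree with the stated heights. Torch first.

```bash
python3 -c "
from h import *
to((.5741,-.4129,.075))"
python3 nudge.py '{"dx": [-1.825,-1.825,0,0,0,0,0,0],"dy": [0.335,0.335,0,0,0,0,0,0],"dz": [0,1.5,1.75,1.75,1.5,0,0,0],"rx": [0,0,0,0,0,0,0,0],"ry": [0,0,0,0,0,0,0,0],"rz": [0,0,0,0,0,0,0,0]}' 
python3 -c "
from h import *
to((.5741,-.4129,.075))"
```

```text
first turn rz 0 then shift [-0.0739  0.0127  0.2411]  unturned [-0.0739  0.0127  0.2411]
time_s: 42.58
tool_pos: [0.5736, -0.4106, 0.192]
ee_rot: [3.138, 0.002, 1.677]
wrist_force: [0.8, 0.0, 0.4]
finger_gap: 0.0534
grip_force: 0.0
first turn rz 0 then shift [-2.10e-03 -1.00e-04  1.17e-01]  unturned [-2.10e-03 -1.00e-04  1.17e-01]
```

```bash
python3 nudge.py '{"dx": [-0.05,0,0,0,0,0],"dy": [0,0,0,0,0,0],"dz": [1.5,1.5,1.5,1.3,0,0],"rx": [0,0,0,0,0,0],"ry": [0,0,0,0,0,0],"rz": [0,0,0,0,0,0]}' 
python3 nudge.py '{"dx": [0,0,0,0,0,0],"dy": [0,0,0,0,0,0],"dz": [0,0,0,0,0,0],"rx": [0,0,0,0,0,0],"ry": [0,0,0,0,0,0],"rz": [0,0,0,0,0,0]}' 0
python3 -c "
from h import *
to((.5741,-.4129,.075))"
```

```text
time_s: 43.08
tool_pos: [0.5729, -0.4123, 0.0752]
ee_rot: [3.14, 0.001, 1.676]
wrist_force: [0.5, -0.6, 0.5]
finger_gap: 0.053
grip_force: 0.0
time_s: 43.58
tool_pos: [0.5728, -0.4127, 0.0749]
ee_rot: [3.139, 0.002, 1.676]
wrist_force: [0.6, 0.2, 5.2]
finger_gap: 0.0237
grip_force: 29.9
first turn rz 0 then shift [-0.0003  0.0013 -0.0001]  unturned [-0.0003  0.0013 -0.0001]
```

Torch gripped. Carry to the white cup, centre (0.6250,0.2149).

In the tool's units: 0.0385 m is 1.925, -0.035 m is -1.75.

```bash
python3 nudge.py '{"dx": [0,0,0,0,0,0,0,1.25,1.925,1.925,1.925,1.925],"dy": [0,0,0,0,0,0,0,0.25,0.365,0.365,0.365,0.365],"dz": [-1,-1.5,-1.75,-1.75,-1.75,-1.75,-1.75,0,0,0,0,0],"rx": [0,0,0,0,0,0,0,0,0,0,0,0],"ry": [0,0,0,0,0,0,0,0,0,0,0,0],"rz": [0,0,0,0,0,0,0,0,0,0,0,0]}'
python3 nudge.py '{"dx": [1.925,1.925,1.925,1.925,1.925,1.925,1.925,1.925,1.925,1.925,1.925,0],"dy": [0.365,0.365,0.365,0.365,0.365,0.365,0.365,0.365,0.365,0.365,0.365,0],"dz": [0,0,0,0,0,0,0,0,0,0,0,0],"rx": [0,0,0,0,0,0,0,0,0,0,0,0],"ry": [0,0,0,0,0,0,0,0,0,0,0,0],"rz": [0,0,0,0,0,0,0,0,0,0,0,0]}'
python3 nudge.py '{"dx": [0,0],"dy": [0,0],"dz": [0,0],"rx": [0,0],"ry": [0,0],"rz": [0,0]}'
python3 -c "
from h import *
to((.6250,.2149,.185),1.676)"
```

```text
time_s: 44.58
tool_pos: [0.5864, -0.2288, 0.2984]
ee_rot: [-3.141, -0.0, 1.675]
wrist_force: [1.2, -0.8, -0.1]
finger_gap: 0.0237
grip_force: 30.0
time_s: 45.58
tool_pos: [0.6201, 0.2113, 0.2981]
ee_rot: [-3.141, -0.009, 1.689]
wrist_force: [-0.5, 2.3, -0.5]
finger_gap: 0.024
grip_force: 30.0
time_s: 45.75
tool_pos: [0.6223, 0.1982, 0.298]
ee_rot: [-3.141, 0.002, 1.676]
wrist_force: [-0.1, -0.8, -0.2]
finger_gap: 0.0238
grip_force: 30.0
first turn rz -0.0003 then shift [0.0165 0.0045 0.113 ]  unturned [0.0165 0.0045 0.113 ]
```

In the tool's units: 0.02 m is 1, 0.0085 m is 0.425.

```bash
python3 nudge.py '{"dx": [0.4,0.425,0,0,0,0,0],"dy": [0.11,0.115,0,0,0,0,0],"dz": [0,0,1,1,0,0,0],"rx": [0,0,0,0,0,0,0],"ry": [0,0,0,0,0,0,0],"rz": [0,0,0,0,0,0,0]}'
python3 - <<'E'
from h import *
to((.6250,.2149,.185),1.676)
shot('wrist','w23');tz=robot.state()['tool_pos'][2];K=ld("w23")[0]
g=cv2.imread("pics/w23_raw.png").astype(int)
# expected strap-top front edge and rear edge, torch lens
print("strap rear/front pred",tpix(K,(.037,0,tz-.192)),tpix(K,(.02,0,tz-.192)),"rail",tpix(K,(.0285,-.04,tz-.188)))
rail2("w23",tz,(100,250),range(80,200,6))
for r in(170,190): 
    w=[c for c in range(180,340) if g[r,c].min()>200]; print(r,w[:1],w[-1:], [tpt(K,c,r,tz-.192)[1].round(4) for c in (w[0],w[-1])] if w else None)
print([(r,g[r,225].tolist()) for r in range(120,230,5)])
E
```

```text
time_s: 46.33
tool_pos: [0.6261, 0.2159, 0.2596]
ee_rot: [3.14, -0.001, 1.675]
wrist_force: [-0.6, -0.1, -0.0]
finger_gap: 0.024
grip_force: 30.0
first turn rz -0.0012 then shift [-0.0009 -0.0013  0.0746]  unturned [-0.0009 -0.0013  0.0746]
strap rear/front pred [253.18271973 159.2591805 ] [253.20105433 179.71583597] rail [204.63646575 168.49999714]
[(98, 166, 176, 0.0264), (116, 166, 176, 0.0264), (134, 166, 176, 0.0264), (152, 164, 190, 0.0212), (170, 164, 213, 0.0112), (188, 166, 213, 0.0103)] median x 0.0242
170 [187] [309] [np.float64(-0.0536), np.float64(0.0453)]
190 [231] [274] [np.float64(-0.0184), np.float64(0.0173)]
[(120, [71, 130, 198]), (125, [71, 128, 197]), (130, [73, 130, 200]), (135, [72, 130, 195]), (140, [70, 128, 194]), (145, [71, 129, 193]), (150, [67, 124, 190]), (155, [67, 126, 188]), (160, [125, 117, 117]), (165, [137, 125, 127]), (170, [229, 216, 218]), (175, [230, 217, 217]), (180, [58, 116, 179]), (185, [65, 120, 182]), (190, [69, 122, 186]), (195, [65, 119, 182]), (200, [71, 127, 191]), (205, [66, 125, 189]), (210, [68, 126, 191]), (215, [72, 129, 197]), (220, [72, 130, 197]), (225, [71, 127, 193])]
```

Rail at 0.0264 and strap centred in y within 1 mm: shift back 1.5 mm and lower.

In the tool's units: -0.0015 m is -0.075, -0.0005 m is -0.025.

```bash
python3 nudge.py '{"dx": [-0.075,0,0,0,0,0,0],"dy": [-0.025,0,0,0,0,0,0],"dz": [0.75,0.75,0.75,0.75,0.4,0,0],"rx": [0,0,0,0,0,0,0],"ry": [0,0,0,0,0,0,0],"rz": [0,0,0,0,0,0,0]}'
python3 nudge.py '{"dx": [0,0,0,0],"dy": [0,0,0,0],"dz": [0.1,0.1,0,0],"rx": [0,0,0,0],"ry": [0,0,0,0],"rz": [0,0,0,0]}'
```

```text
time_s: 46.97
tool_pos: [0.6255, 0.2145, 0.1913]
ee_rot: [3.141, -0.0, 1.675]
wrist_force: [-0.6, -0.4, 0.3]
finger_gap: 0.024
grip_force: 30.0
time_s: 47.3
tool_pos: [0.6252, 0.2144, 0.1869]
ee_rot: [3.141, -0.0, 1.676]
wrist_force: [0.6, -0.1, -1.0]
finger_gap: 0.0233
grip_force: 30.0
```

In the tool's units: 0.0015 m is 0.075, 0.001 m is 0.05.

```bash
python3 nudge.py '{"dx": [0,0,0,0],"dy": [0,0,0,0],"dz": [0.075,0.05,0,0],"rx": [0,0,0,0],"ry": [0,0,0,0],"rz": [0,0,0,0]}'
python3 nudge.py '{"dx": [0,0,0],"dy": [0,0,0],"dz": [0.05,0,0],"rx": [0,0,0],"ry": [0,0,0],"rz": [0,0,0]}'
```

```text
time_s: 47.63
tool_pos: [0.6249, 0.2143, 0.1839]
ee_rot: [-3.141, 0.0, 1.676]
wrist_force: [1.2, 0.2, -1.2]
finger_gap: 0.0238
grip_force: 30.0
time_s: 47.88
tool_pos: [0.625, 0.2143, 0.183]
ee_rot: [-3.142, 0.0, 1.676]
wrist_force: [-0.5, -0.6, -1.1]
finger_gap: 0.0243
grip_force: 30.0
```

```bash
python3 nudge.py '{"dx": [0,0,0],"dy": [0,0,0],"dz": [0.05,0,0],"rx": [0,0,0],"ry": [0,0,0],"rz": [0,0,0]}'
python3 nudge.py '{"dx": [0,0,0],"dy": [0,0,0],"dz": [0.05,0,0],"rx": [0,0,0],"ry": [0,0,0],"rz": [0,0,0]}'
```

```text
time_s: 48.13
tool_pos: [0.625, 0.2143, 0.182]
ee_rot: [-3.141, 0.0, 1.676]
wrist_force: [-0.1, -0.9, -0.1]
finger_gap: 0.0236
grip_force: 30.0
time_s: 48.38
tool_pos: [0.625, 0.2143, 0.181]
ee_rot: [-3.141, 0.0, 1.676]
wrist_force: [-0.5, -0.0, -1.0]
finger_gap: 0.0239
grip_force: 30.0
```

```bash
python3 nudge.py '{"dx": [0,0,0],"dy": [0,0,0],"dz": [0.05,0,0],"rx": [0,0,0],"ry": [0,0,0],"rz": [0,0,0]}'
python3 nudge.py '{"dx": [0,0,0],"dy": [0,0,0],"dz": [0.05,0,0],"rx": [0,0,0],"ry": [0,0,0],"rz": [0,0,0]}'
python3 nudge.py '{"dx": [0,0,0],"dy": [0,0,0],"dz": [0.05,0,0],"rx": [0,0,0],"ry": [0,0,0],"rz": [0,0,0]}'
```

```text
time_s: 48.63
tool_pos: [0.6252, 0.2144, 0.1805]
ee_rot: [3.141, -0.0, 1.676]
wrist_force: [0.1, -0.5, 1.7]
finger_gap: 0.0238
grip_force: 30.0
time_s: 48.88
tool_pos: [0.6255, 0.2145, 0.1802]
ee_rot: [3.14, -0.0, 1.676]
wrist_force: [-1.5, -1.8, 5.8]
finger_gap: 0.0238
grip_force: 29.9
time_s: 49.13
tool_pos: [0.6257, 0.2146, 0.18]
ee_rot: [3.139, -0.0, 1.675]
wrist_force: [-2.3, -0.8, 10.8]
finger_gap: 0.0236
grip_force: 29.9
```

Floor contact (10 N). Release, rise, go to the spray.

In the tool's units: -0.035 m is -1.75, -0.03 m is -1.5.

```bash
python3 nudge.py '{"dx": [0,0,0,0,0,0,0,0],"dy": [0,0,0,0,0,0,0,0],"dz": [-0.05,0,0,-1,-1.5,-1.75,-1.75,0],"rx": [0,0,0,0,0,0,0,0],"ry": [0,0,0,0,0,0,0,0],"rz": [0,0,0,0,0,0,0,0]}' 0.045
python3 nudge.py '{"dx": [-1.89,-1.89,-1.89,-1.89,-1.89,-1.89,-1.89,-1.89,-1.89,-1.89,0,0],"dy": [-0.5575,-0.5575,-0.5575,-0.5575,-0.5575,-0.5575,-0.5575,-0.5575,-0.5575,-0.5575,0,0],"dz": [0,0,0,0,0,0,0,0,0,0,0,0],"rx": [0,0,0,0,0,0,0,0,0,0,0,0],"ry": [0,0,0,0,0,0,0,0,0,0,0,0],"rz": [0,0,0,0,0,0,0,0,0,0,0,0]}'
python3 nudge.py '{"dx": [0,0,0,0,0],"dy": [0,0,0,0,0],"dz": [1.75,1.75,1.5,0,0],"rx": [0,0,0,0,0],"ry": [0,0,0,0,0],"rz": [0,0,0,0,0]}'
python3 -c "
from h import *
to((.5545,-.1734,.072),1.676)"
```

```text
time_s: 49.8
tool_pos: [0.6285, 0.2161, 0.3063]
ee_rot: [3.129, -0.004, 1.675]
wrist_force: [0.5, 0.3, 1.2]
finger_gap: 0.0449
grip_force: 0.0
time_s: 50.8
tool_pos: [0.5526, -0.1768, 0.2984]
ee_rot: [-3.14, 0.001, 1.669]
wrist_force: [0.0, 0.8, 0.5]
finger_gap: 0.0448
grip_force: 0.0
time_s: 51.22
tool_pos: [0.5533, -0.1713, 0.1981]
ee_rot: [-3.139, -0.002, 1.678]
wrist_force: [0.8, 0.7, 1.7]
finger_gap: 0.0449
grip_force: 0.0
first turn rz 0.0021 then shift [-0.0025  0.0014  0.1261]  unturned [-0.0025  0.0013  0.1261]
```

```bash
python3 nudge.py '{"dx": [-0.075,0,0,0,0,0,0],"dy": [0.05,0,0,0,0,0,0],"dz": [1.5,1.5,1.5,1.5,0.25,0,0],"rx": [0,0,0,0,0,0,0],"ry": [0,0,0,0,0,0,0],"rz": [0,0,0,0,0,0,0]}' 
python3 -c "
from h import *
to((.5545,-.1734,.072),1.676)"
python3 nudge.py '{"dx": [0,0,0,0,0,0],"dy": [0,0,0,0,0,0],"dz": [0,0,0,0,0,0],"rx": [0,0,0,0,0,0],"ry": [0,0,0,0,0,0],"rz": [0,0,0,0,0,0]}' 0
```

```text
time_s: 51.8
tool_pos: [0.5567, -0.1745, 0.0762]
ee_rot: [3.138, 0.001, 1.676]
wrist_force: [-0.2, -0.2, -0.0]
finger_gap: 0.045
grip_force: 0.0
first turn rz 0.0 then shift [ 0.0014 -0.0021  0.0042]  unturned [ 0.0014 -0.0021  0.0042]
time_s: 52.3
tool_pos: [0.5555, -0.175, 0.0753]
ee_rot: [3.14, 0.001, 1.675]
wrist_force: [-0.5, 0.4, 6.6]
finger_gap: 0.0221
grip_force: 30.4
```

In the tool's units: -0.004 m is -0.2, 0.036 m is 1.8.

```bash
python3 nudge.py '{"dx": [0,0,0,0,0,0,0,1,1.8,1.8,1.8,1.8],"dy": [0,0,0,0,0,0,0,-0.1,-0.2,-0.2,-0.2,-0.2],"dz": [-1,-1.5,-1.75,-1.75,-1.75,-1.75,-1.75,0,0,0,0,0],"rx": [0,0,0,0,0,0,0,0,0,0,0,0],"ry": [0,0,0,0,0,0,0,0,0,0,0,0],"rz": [0,0,0,0,0,0,0,0,0,0,0,0]}'
python3 nudge.py '{"dx": [1.8,1.8,1.8,1.8,1.8,1.8,0,0,0],"dy": [-0.2,-0.2,-0.2,-0.2,-0.2,-0.2,0,0,0],"dz": [0,0,0,0,0,0,0,0,0],"rx": [0,0,0,0,0,0,0,0,0],"ry": [0,0,0,0,0,0,0,0,0],"rz": [0,0,0,0,0,0,0,0,0]}'
python3 -c "
from h import *
to((.476,.199,.26),1.676)"
```

```text
time_s: 53.3
tool_pos: [0.5189, -0.0122, 0.2993]
ee_rot: [3.141, 0.0, 1.675]
wrist_force: [0.7, 0.8, -0.2]
finger_gap: 0.0221
grip_force: 30.3
time_s: 54.05
tool_pos: [0.4732, 0.1981, 0.299]
ee_rot: [-3.141, 0.001, 1.676]
wrist_force: [0.6, -0.3, -1.5]
finger_gap: 0.0224
grip_force: 30.3
first turn rz -0.0004 then shift [0.0006 0.0029 0.039 ]  unturned [0.0006 0.0029 0.039 ]
```

```bash
python3 nudge.py '{"dx": [0.025,0,0,0,0,0],"dy": [0.14,0,0,0,0,0],"dz": [0.75,1,0.2,0,0,0],"rx": [0,0,0,0,0,0],"ry": [0,0,0,0,0,0],"rz": [0,0,0,0,0,0]}'
python3 - <<'E'
from h import *
to((.476,.199,.26),1.676)
shot('wrist','w24');tz=robot.state()['tool_pos'][2];K=ld("w24")[0]
g=cv2.imread("pics/w24_raw.png").astype(int)
print("pred rail center row",tpix(K,(.0285,.06,tz-.188)),"strap edges y+-20",tpix(K,(.0285,.02,tz-.192)),tpix(K,(.0285,-.02,tz-.192)))
rail2("w24",tz,(120,250),range(290,400,6))
for r in(150,160,170): print(r,[c for c in range(170,340) if g[r,c].max()<90][:1],[c for c in range(170,340) if g[r,c].max()<90][-1:])
E
```

```text
time_s: 54.55
tool_pos: [0.4767, 0.1993, 0.2609]
ee_rot: [3.14, -0.0, 1.674]
wrist_force: [0.0, -0.2, -0.5]
finger_gap: 0.0222
grip_force: 30.3
first turn rz -0.0016 then shift [-0.0002 -0.0008  0.0009]  unturned [-0.0002 -0.0008  0.0009]
pred rail center row [325.70444907 168.10465753] strap edges y+-20 [277.78290917 169.29436629] [228.6007204 169.339666 ]
[(290, 165, 175, 0.0269), (308, 165, 212, 0.0108), (326, 163, 212, 0.0117), (344, 163, 212, 0.0117), (368, 163, 176, 0.0273), (386, 165, 212, 0.0108)] median x 0.0117
150 [231] [275]
160 [229] [276]
170 [230] [275]
```

Strap centred within 0.5 mm; shift back 1.5 mm and lower.

In the tool's units: -0.0015 m is -0.075, 0.015 m is 0.75.

```bash
python3 nudge.py '{"dx": [-0.075,0,0,0,0,0,0],"dy": [-0.025,0,0,0,0,0,0],"dz": [0.75,0.75,0.75,0.75,0.65,0,0],"rx": [0,0,0,0,0,0,0],"ry": [0,0,0,0,0,0,0],"rz": [0,0,0,0,0,0,0]}'
python3 nudge.py '{"dx": [0,0,0,0],"dy": [0,0,0,0],"dz": [0.1,0.1,0,0],"rx": [0,0,0,0],"ry": [0,0,0,0],"rz": [0,0,0,0]}'
python3 nudge.py '{"dx": [0,0,0],"dy": [0,0,0],"dz": [0.05,0,0],"rx": [0,0,0],"ry": [0,0,0],"rz": [0,0,0]}'
python3 nudge.py '{"dx": [0,0,0],"dy": [0,0,0],"dz": [0.05,0,0],"rx": [0,0,0],"ry": [0,0,0],"rz": [0,0,0]}'
```

```text
time_s: 55.18
tool_pos: [0.4758, 0.1981, 0.1874]
ee_rot: [3.142, 0.0, 1.676]
wrist_force: [-0.6, 0.6, -0.4]
finger_gap: 0.0222
grip_force: 30.3
time_s: 55.52
tool_pos: [0.476, 0.1982, 0.1835]
ee_rot: [3.141, -0.0, 1.675]
wrist_force: [0.2, -1.1, -1.1]
finger_gap: 0.0222
grip_force: 30.3
time_s: 55.77
tool_pos: [0.4757, 0.1981, 0.1821]
ee_rot: [3.141, 0.0, 1.676]
wrist_force: [0.9, -0.5, -0.9]
finger_gap: 0.0224
grip_force: 30.3
time_s: 56.02
tool_pos: [0.4758, 0.1981, 0.1812]
ee_rot: [3.141, -0.0, 1.676]
wrist_force: [0.5, -1.0, 1.6]
finger_gap: 0.0223
grip_force: 30.3
```

In the tool's units: 0.001 m is 0.05.

```bash
python3 nudge.py '{"dx": [0,0,0],"dy": [0,0,0],"dz": [0.05,0,0],"rx": [0,0,0],"ry": [0,0,0],"rz": [0,0,0]}'
python3 nudge.py '{"dx": [0,0,0,0,0,0,0,0],"dy": [0,0,0,0,0,0,0,0],"dz": [-0.025,0,0,-1,-1.5,-1.75,-1.75,0],"rx": [0,0,0,0,0,0,0,0],"ry": [0,0,0,0,0,0,0,0],"rz": [0,0,0,0,0,0,0,0]}' 0.045
python3 nudge.py '{"dx": [-1.89,-1.89,-1.89,-1.89,-1.89,-1.89,-1.89,-1.89,-1.89,-1.89,0,0],"dy": [0,0,0,-0.5,-0.5,-0.5,-0.5,-0.5,-0.5,-0.5,0,0],"dz": [0,0,0,0,0,0,0,0,0,0,0,0],"rx": [0,0,0,0,0,0,0,0,0,0,0,0],"ry": [0,0,0,0,0,0,0,0,0,0,0,0],"rz": [0,0,0,0,0,0,0,0,0,0,0,0]}'
python3 nudge.py '{"dx": [-1.89,-1.89,-1.89,0,0],"dy": [-0.5,-0.5,-0.5,0,0],"dz": [0,0,0,0,0],"rx": [0,0,0,0,0],"ry": [0,0,0,0,0],"rz": [0,0,0,0,0]}'
python3 - <<'E'
from h import *
shot('side','s25');shot('top','t25');shot('wrist','w25')
s=cv2.imread('pics/s25_raw.png')[70:190,150:310];t=cv2.imread('pics/t25_raw.png')[120:270,110:310]
cv2.imwrite('pics/m4.png',np.hstack([cv2.resize(s,(450,338),interpolation=cv2.INTER_CUBIC),cv2.resize(t,(350,338),interpolation=cv2.INTER_CUBIC)]))
E
```

```text
time_s: 56.27
tool_pos: [0.4761, 0.1982, 0.1808]
ee_rot: [3.14, -0.0, 1.675]
wrist_force: [-0.8, 0.3, 7.9]
finger_gap: 0.0218
grip_force: 30.5
time_s: 56.93
tool_pos: [0.4787, 0.2001, 0.3063]
ee_rot: [3.131, -0.004, 1.675]
wrist_force: [0.2, 0.2, -0.4]
finger_gap: 0.0451
grip_force: 0.0
time_s: 57.93
tool_pos: [0.4445, -0.1876, 0.2998]
ee_rot: [-3.14, 0.0, 1.67]
wrist_force: [-0.2, 0.5, 0.9]
finger_gap: 0.045
grip_force: 0.0
time_s: 58.35
tool_pos: [0.4275, -0.3016, 0.2999]
ee_rot: [-3.141, -0.001, 1.673]
wrist_force: [1.1, 1.0, -0.3]
finger_gap: 0.0451
grip_force: 0.0
```

View pics/m4.png

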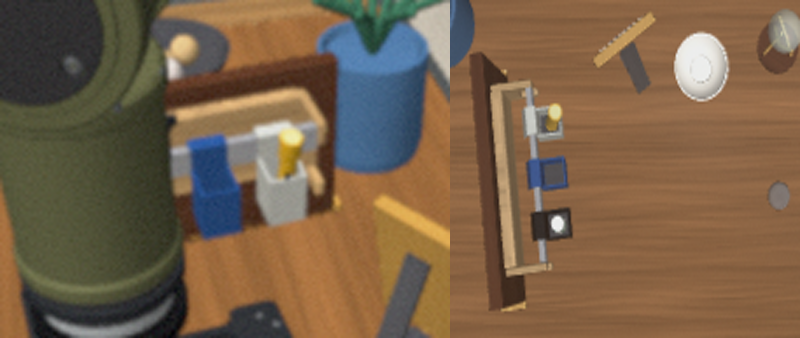

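The last picture shows all three cups hung, with the torch at (290,140) upright in the white cup and the spray at (557,224) in the black. The robot is clear, so I'm handing in.

```bash
python3 -c "
from station import robot
print(robot.hand_in())"
```

```text
the job is handed in; nothing more can be done
None
```

The job is handed in: the rack is locked on both screws, the black, blue and white cups hang on the rail, and the torch stands in the white cup and the spray in the black, finished at about 58 s of the 208 s allowed; the final pictures showed everything in place, and no verdict came back.

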